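# Clamp a damper shaft in the bench collet

## Task

Take the damper shaft with the thin shank out of its stand, set it shank down into the collet of the bench clamp and press it fully home against the stiff ejector pin until it stops, without ramming it. Then turn the collet nut clockwise by its crank peg until the jaws grip the shaft firmly, but do not overtighten and mark it. Let go and leave the shaft clamped upright, and do not disturb the mug, the air can, the screwdriver or the other shaft.

Things in the scene. Friction and masses are not known exactly. Their poses are not given: they have to be found in the camera images.
- shaft: Damper shaft to be clamped, loose, 110 to 225 g, upright in its stand at the start. From its foot up: steel shank 16 mm in diameter, 76 mm long (foot chamfered 2 mm), then an aluminium piston head 30 mm in diameter, 30 mm tall, to be gripped from above, with a 14 mm nub 3 mm high on top. Origin at the centre of its foot, z along the shaft towards the head.
- shaft_foot (a point): Centre of the lower end of the thin shank.
- shaft_head (a point): Centre of the piston head, 91 mm from the foot; the head reaches 15 mm above and below this point.
- stand_thin: Fixed black plastic block 52 x 52 x 45 mm that holds the thin-shanked shaft in an 18 mm hole 35 mm deep (floor 10 mm above the bench). Origin: centre of its underside.
- other_shaft: Another damper shaft, to be left alone: the same head and length, but its shank is 24 mm thick; it stands upright in a slightly larger black block (60 x 60 x 45 mm). Origin at the centre of its foot. Either of the two stands can be the one nearer the clamp.
- clamp: Bench collet clamp, fixed: dark base plate 110 x 110 x 10 mm, aluminium body 52 x 52 mm up to 46 mm, on it the nut (dark ring, 68 mm outside, 54 inside, 48 to 72 mm high). Vertical bore: first between two half-jaws (48 to 76 mm high; the one opposite jaw1 backs the shank, 0.3 to 3.5 mm off by hidden wear), below 46 mm a guide hole of 22.6 mm. Origin: centre of the underside, at bench level; z up.
- seat (a point): On the bore axis, 14 mm above the bench: where the shank's foot must end, fully home (within 5 mm sideways; the head's underside is then 90 mm above the bench, 18 mm above the nut).
- ejector: Steel ejector pin, a 18 mm disc in the bottom of the guide hole; origin at the centre of its top, which starts 22 to 26 mm above the bench. It slides down under about 8 N, stays where it is left and stops hard at 14 mm above the bench, the shaft then being home; pressing it with more than 40 N is ramming.
- nut (a joint): Collet nut about the bore axis, 0 to 2.0 rad, growing clockwise from above (tightening); starts at 0 to 0.12, stays where left. Draws the moving half-jaw in by 8 mm per rad. Runs free at a steady drag of 0.4 N m, about 5 N at the peg, until at least 0.65 rad. The grip comes somewhere from 0.8 to 1.4 rad, differing with hidden wear; then the push at the peg rises 20 to 35 N per rad.
- peg_top (a point): Centre of the top of the crank peg that turns the nut: upright steel peg, 14 mm in diameter, 75 mm from the bore axis at the end of a flat arm on the nut; free from 67 to 116 mm above the bench. It starts on the side of the clamp towards the robot and its left, and must sweep clockwise by 0.7 to 1.4 rad.
- jaw1: Moving half-jaw, a steel V drawn in by the nut; 4 mm or more from a centred shank at the start. Origin near the bore axis at bench level, own +x points from the axis out to it, z up. Must press the shaft with 18 to 50 N: right when the push at the peg, square to its arm, has risen 3 to 4 N above the free drag (7.5 to 9 N in all); under 2.3 N is too loose, over 4.6 N marks the shaft.
- mug: White ceramic mug, 80 mm wide, 85 mm tall, beyond the work; a bystander. Origin: centre of its underside.
- air_can: Black open tube, 48 mm wide, 70 mm tall, standing; a bystander. Origin: centre of its underside.
- driver: Screwdriver lying on the bench; a bystander. Origin on the bench under it.
Mind the look-alikes: they are no part of the job. What is shaped like the shaft but orange or red is not meant.

How it is judged:
On the way, in this order (a step that is already met when the one before it is completed fails the run):
1. the thin shaft stands in the collet, pressed fully home (z of shaft_foot in the frame of seat below 0.002 m and horizontal distance between shaft_foot and seat below 0.005 m and angle between the z axis of shaft and the z axis of clamp, either way round below 0.08 rad), for 0.2 s.
2. the nut is turned until the half-jaws grip the shaft (all of step 1 and contact force between jaw1 and shaft above 18 N), for 0.3 s.
At the end, for the whole second after the job is handed in: The thin shaft is at rest, fully home (foot within 2 mm of the seat in height, within 5 mm sideways, within 0.08 rad of upright) and the moving half-jaw presses it with more than 18 N (all of step 2 and linear speed of shaft below 0.01 m/s); the robot touches nothing.
It fails at once if the moving jaw presses the shaft with more than 50 N (overtightened, marked) (contact force between jaw1 and shaft above 50 N).
It fails at once if the shaft is rammed onto the ejector with more than 40 N (contact force between shaft and ejector above 40 N).
It fails at once if a bystander is moved by more than 20 mm (distance of any of mug, air_can, driver, other_shaft from where it was at the start of the episode above 0.02 m).
It also fails if it takes over 72 s, if anything falls off the work surface, if the arm or the gripper's body presses on something with over 40 N, if the wrist force passes 120 N, or if a joint passes its speed limit or range.

## Robot

A 7-joint arm with a two-finger parallel gripper is mounted at the origin on the work surface. World frame = base frame: x ahead of the robot, y to its left, z up, the work surface at z = 0. Lengths are in m, angles in rad, forces in N, time in s.
With the tool pointing down it reaches from about 0.4 to 0.85 m from the base axis. Payload 4.5 kg.
Tool frame: the origin (TCP) lies midway between the tips of the shut fingers; the grasp point (between the pads) lies 19 mm behind it; x points along the fingers, y is the direction in which the jaws open and shut, and the axes are right-handed (so a half turn about x gives the same grasp; the last joint's range is limited). The gripper opens to 88 mm and grips with 3 to 60 N. Pads are 18 mm wide; open, the fingers measure 123 mm over their backs; the gripper's body (75 mm by 187 mm) begins 45 mm behind the grasp point.
Start: joints at [1.333, 0.689, -0.195, 1.565, 0.157, 0.902, -0.215], TCP at [0.168, -0.602, 0.239] pointing down, gripper open.
Joint ranges: [-3.01, 3.01], [-0.46, 2.08], [-1.47, 1.51], [0.13, 2.56], [-1, 4.14], [0.04, 2.09], [-2.66, 2.66]. Speed limits (rad/s): [2.57, 2.57, 3.14, 3.14, 3.14, 3.14, 3.14].

## Interface

Orientations are given as a unit quaternion [x, y, z, w].
In Python, from plant import r, eyes gives the robot as it stands.
- The arm moves only by the shell command python3 -m pendant 'ROWS' [FORCE]. ROWS is JSON, a list that holds one entry, the list of rows, each a list of 7 numbers: the turn, a rotation vector about the tool's x, y, z in rad, then the shift along the tool's x, y, z in cm, then the finger opening in cm, from 0 to 8.81. A call has 1 to 10 rows; each row shifts and turns the commanded pose from where the row before left it, along the tool's axes as they then stand; what a row does not reach is not made up. A row lasts 1/12 s, in which the tool goes at most 41.7 mm and 7.16 degrees, less where a joint would pass 70% of its speed; a pose out of reach is approached as far as the arm can. A call is refused whole if a number of a shift passes 4.17 or a number of a turn 0.125, either way. A call with a gripper value outside its range is refused whole. The fingers move at their own pace and stop on an object; FORCE is the grip in N (left out, the last holds). Time passes only in rows, so rows that do not move let the fingers close. It gives the time, the measured TCP pose, the force and the opening at its end, in the units of the state.
- r.get_state(): the state, without advancing time (a new reading comes with each control period).
- eyes.snapshot(name): name is "scene" or "top"; returns the picture (420x560x3 uint8, red, green, blue); there is no depth.
- eyes.camera_info(name): a dict with "fovy" (degrees; the focal length in pixels is half the picture's height over the tangent of half this angle, whatever the lens; pixels are square), "cx", "cy" (the principal point, pixels), "world_from_camera" (4x4, takes a point from camera to world coordinates). Camera axes: x right, y up, looking along -z (the intrinsics and any distortion apply to the point x, -y, -z); pixel columns grow to the right and rows downward; lengths in m; the calibration is good to about 2 mm. A picture is of the moment at which its call begins. camera_info takes no time and is no camera call.
- r.finish_job(): hands the job in, once; it reports no verdict.
The state is a dict: "clock": time; "q": joint angles; "qd": joint speeds; "joint_torque": joint torques, N m; "tool_pos": TCP position; "eef_rot": TCP orientation; "contact_force": force on the tool from outside, world axes, zero at the start; "moment": the same for the moment, N m; "opening": opening from 0.0 (shut) to 1.0 (fully open).
Only numpy, scipy, OpenCV 4.12 (cv2) and the standard library are available. Lean on these libraries where they do the work, as an engineer would, in place of code of your own. Each camera call takes 0.05 s, during which the arm holds its last target.

## Working session

There is one attempt and no reset: what is moved stays moved. The work goes in short steps, Python scripts to look and compute and a shell command to move; the robot and the scene stay as the last step left them, time stands still between calls to the robot, and variables do not carry over. Pictures are saved under pics/ and viewed, and the job is handed in when it is done.

```bash
ls -la; mkdir -p pics
python3 - <<'E'
from plant import r,eyes
import cv2
print(r.get_state())
for n in ("scene","top"):
    im=eyes.snapshot(n); cv2.imwrite(f"pics/{n}0.png",im[:,:,::-1]); print(n,eyes.camera_info(n))
E
```

```text
total 12
drwxr-xr-x  3 agent agent 4096 Dec  7 16:47 .
drwxr-xr-x 23 root  root  4096 Dec  7 16:47 ..
drwxr-xr-x  2 agent agent 4096 Dec  7 16:47 pics
{'clock': 0.0, 'q': array([ 1.3328144 ,  0.6900109 , -0.19449   ,  1.56634556,  0.15731332,
        0.90248565, -0.21509434]), 'qd': array([-0.0002044 , -0.0014866 ,  0.00032278, -0.00049524, -0.00051863,
       -0.0006007 ,  0.00098305]), 'joint_torque': array([-1.71704869e-03, -5.27562511e+01, -1.26700256e+00, -1.53428096e+01,
       -5.25783061e-02,  6.57499928e-03,  1.73470908e-04]), 'tool_pos': array([ 0.16754705, -0.60146641,  0.23789222]), 'eef_rot': array([-0.70044057, -0.096463  ,  0.70072712, -0.09518088]), 'contact_force': array([ 0.16994598,  0.41931715, -0.08580429]), 'moment': array([ 0.04335366, -0.01428305,  0.02500632]), 'opening': 1.0007821186871193}
scene {'fovy': 44.24167523163847, 'cx': 284.9001365998373, 'cy': 205.38999683613568, 'world_from_camera': array([[-0.46399743, -0.4923829 ,  0.73638676,  1.41563595],
       [ 0.88572093, -0.27130483,  0.37668572,  0.35813261],
       [ 0.01431168,  0.82701437,  0.56199858,  0.71474748],
       [ 0.        ,  0.        ,  0.        ,  1.        ]])}
top {'fovy': 56.14344342643141, 'cx': 276.54875918218096, 'cy': 212.06919041740494, 'world_from_camera': array([[-0.02305244,  0.9808361 , -0.19346608,  0.43647232],
       [-0.9996718 , -0.02477842, -0.00650601, -0.05003939],
       [-0.01117512,  0.1932526 ,  0.98108539,  0.96757686],
       [ 0.        ,  0.        ,  0.        ,  1.        ]])}
```

View pics/scene0.png

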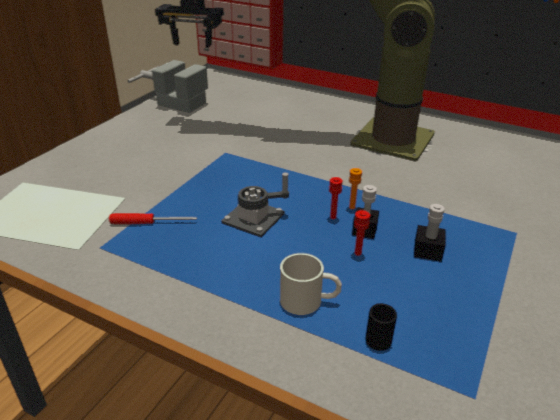

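View pics/top0.png

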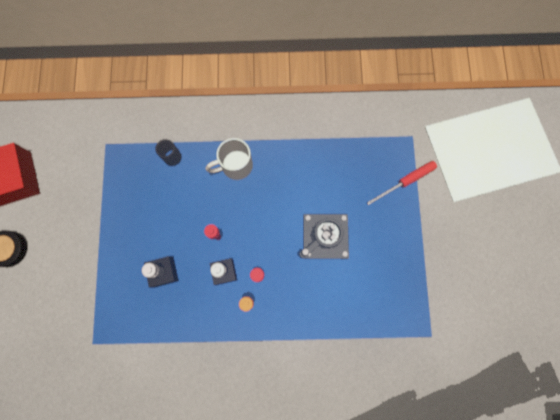

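The scene view shows the clamp near (253,205) with its peg at (285,180). White-headed shafts stand in black blocks near (368,210) and (433,235), with orange and red look-alikes around the nearer one. In the top view the clamp is at (327,236), and the stands are at (222,271) and (158,271). I'll enlarge these.

Run:
```python
import cv2
s=cv2.imread("pics/scene0.png"); t=cv2.imread("pics/top0.png")
def c(im,x,y,w,h,f,n): cv2.imwrite(f"pics/{n}.png",cv2.resize(im[y:y+h,x:x+w],None,fx=f,fy=f,interpolation=cv2.INTER_CUBIC))
c(s,210,160,100,75,8,"s_clamp"); c(s,315,160,140,105,5.7,"s_sh")
c(t,285,195,100,75,8,"t_clamp"); c(t,130,210,150,110,5,"t_sh")
```

```text
(no output)
```

View pics/s_clamp.png

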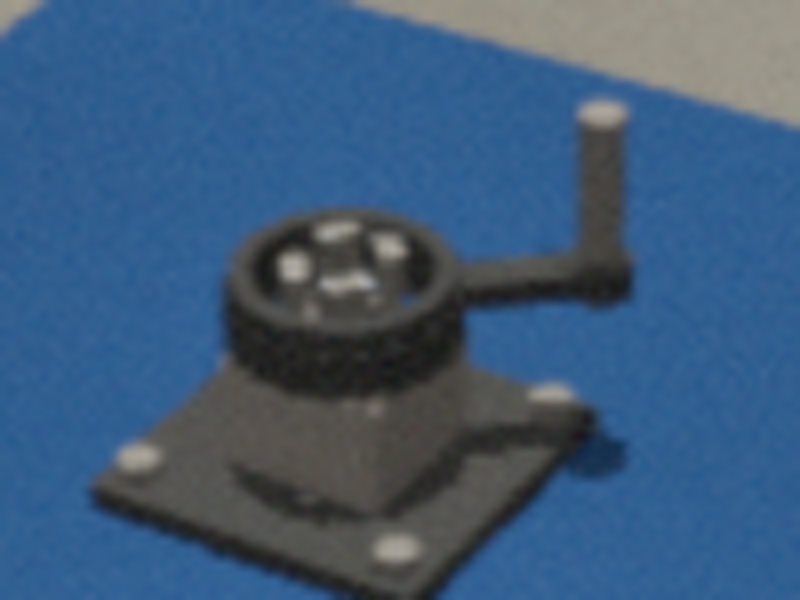

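View pics/s_sh.png

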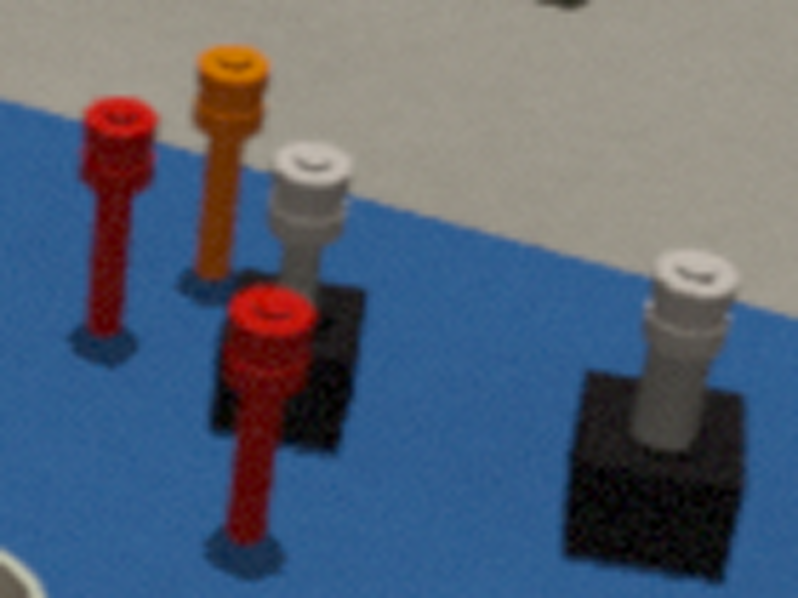

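View pics/t_clamp.png

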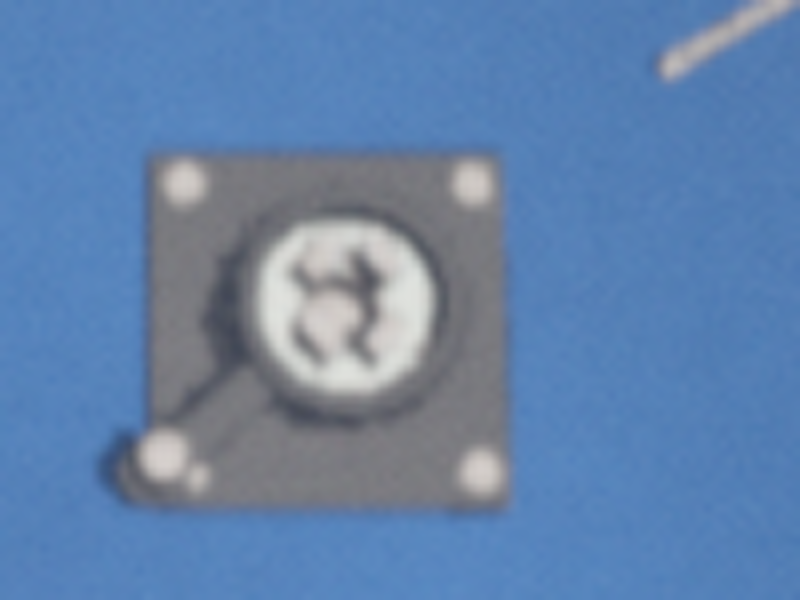

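View pics/t_sh.png

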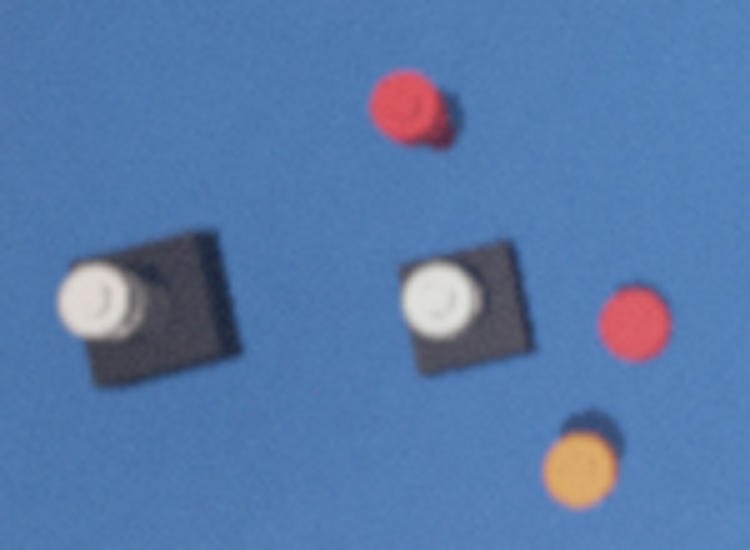

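```bash
cat > h.py <<'E'
import numpy as np, cv2, json
from plant import r,eyes
C={n:eyes.camera_info(n) for n in("scene","top")}
def ray(n,uv):
    c=C[n]; f=210/np.tan(np.radians(c["fovy"])/2); M=c["world_from_camera"]
    d=M[:3,:3]@np.array([(uv[0]-c["cx"])/f,-(uv[1]-c["cy"])/f,-1.]); return M[:3,3],d/np.linalg.norm(d)
def proj(n,p):
    c=C[n]; f=210/np.tan(np.radians(c["fovy"])/2); M=c["world_from_camera"]
    q=M[:3,:3].T@(np.array(p)-M[:3,3]); return np.array([c["cx"]+f*q[0]/-q[2],c["cy"]-f*q[1]/-q[2]])
def onz(n,uv,z):
    o,d=ray(n,uv); return o+d*(z-o[2])/d[2]
def tri(us,ut):
    o1,d1=ray("scene",us);o2,d2=ray("top",ut)
    t=np.linalg.lstsq(np.c_[d1,-d2],o2-o1,rcond=None)[0]
    a,b=o1+d1*t[0],o2+d2*t[1]; return (a+b)/2,np.linalg.norm(a-b)
def crop(X,Y,x0,y0,f): return (x0+(X+.5)/f-.5,y0+(Y+.5)/f-.5)
def shot(tag):
    for n in("scene","top"): cv2.imwrite(f"pics/{n}_{tag}.png",eyes.snapshot(n)[:,:,::-1])
def cr(src,x,y,w,h,f,out):
    im=cv2.imread(f"pics/{src}.png"); cv2.imwrite(f"pics/{out}.png",cv2.resize(im[y:y+h,x:x+w],None,fx=f,fy=f,interpolation=cv2.INTER_CUBIC))
def rows():
    s=r.get_state(); return s
E
python3 - <<'E'
from h import *
np.set_printoptions(precision=4,suppress=True)
S=lambda X,Y:crop(X,Y,210,160,8); T=lambda X,Y:crop(X,Y,285,195,8)
SS=lambda X,Y:crop(X,Y,315,160,5.7); TS=lambda X,Y:crop(X,Y,130,210,5)
def both(n,s,t,z): print(n,"tri",*tri(s,t),"| scene z",onz("scene",s,z)[:2],"top z",onz("top",t,z)[:2])
both("head",SS(312,163),TS(437,299),.119-.003+.003)
both("other",SS(697,273),TS(95,299),.119)
both("peg",S(603,113),T(163,455),.116)
both("nut",S(347,270),T(347,304),.072)
for s,t in [((138,458),(184,184)),((398,549),(474,184)),((553,394),(482,470)),]:
    both("bolt",S(*s),T(*t),.012)
# plate corners top
P=[onz("top",T(*p),.01)[:2] for p in((148,155),(500,155),(508,508))]
print(P,np.linalg.norm(P[0]-P[1]),np.linalg.norm(P[2]-P[1]))
P=[onz("scene",S(*p),.01)[:2] for p in((95,490),(415,598),(595,412))]
print(P,np.linalg.norm(P[0]-P[1]),np.linalg.norm(P[2]-P[1]))
# thin stand corners top (z=.045)
P=[onz("top",TS(*p),.045)[:2] for p in((400,266),(511,242),(528,350),(425,374))]; print(P)
# mat corners
for s,t in (((227,160),(430,335)),((513,236),(94,343))):
    print(onz("scene",s,0),onz("top",t,0))
E
```

```text
head tri [0.4822 0.0865 0.1153] 0.00027236825498350723 | scene z [0.4879 0.0883] top z [0.4821 0.0858]
other tri [0.4856 0.2346 0.1151] 0.0014013654442930285 | scene z [0.491 0.236] top z [0.4855 0.2326]
peg tri [ 0.5162 -0.1035  0.1149] 0.0005003338163734973 | scene z [ 0.5178 -0.1024] top z [ 0.5162 -0.1037]
nut tri [ 0.5626 -0.1611  0.07  ] 0.0002209830962594334 | scene z [ 0.5652 -0.1596] top z [ 0.5623 -0.1607]
bolt tri [ 0.623  -0.1506  0.0396] 0.07480137503249155 | scene z [ 0.6025 -0.2098] top z [ 0.6092 -0.1198]
bolt tri [ 0.5935 -0.1728 -0.0012] 0.08095230738729775 | scene z [ 0.6044 -0.1211] top z [ 0.6069 -0.2089]
bolt tri [ 0.5052 -0.1694  0.0008] 0.08176463768355088 | scene z [ 0.5149 -0.1192] top z [ 0.5191 -0.2064]
[array([ 0.6189, -0.1092]), array([ 0.6162, -0.2178]), array([ 0.5076, -0.214 ])] 0.10866522690220586 0.10865320150863926
[array([ 0.6196, -0.2136]), array([ 0.6197, -0.1068]), array([ 0.5147, -0.1051])] 0.10682034290909656 0.10503467076563974
[array([0.5017, 0.115 ]), array([0.5116, 0.0632]), array([0.4617, 0.0554]), array([0.4519, 0.103 ])]
[ 0.3563 -0.3695  0.    ] [ 0.3238 -0.3973  0.    ]
[0.3375 0.3941 0.    ] [0.323  0.3948 0.    ]
```

```bash
cat >> h.py <<'E'
from scipy.spatial.transform import Rotation as R
np.set_printoptions(precision=4,suppress=True)
def st():
    s=r.get_state(); Rm=R.from_quat(s["eef_rot"]).as_matrix()
    return s,np.array(s["tool_pos"]),Rm
def plan(p=None,ydir=None):
    """turn about tool x,y,z to get tool x down and tool y along +-ydir, then shift (cm) in the turned tool axes"""
    s,t,Rm=st()
    x=np.array([0,0,-1.]); y=Rm[:,1].copy() if ydir is None else np.array([*ydir,0.])
    y[2]=0; y/=np.linalg.norm(y)
    if y@Rm[:,1]<0: y=-y
    G=np.c_[x,y,np.cross(x,y)]
    print("clk %.2f"%s["clock"],"pos",t,"y",Rm[:,1],"F",s["contact_force"],"op %.3f"%s["opening"],"q",s["q"])
    print(" turn",R.from_matrix(Rm.T@G).as_rotvec())
    if p is not None: print(" shift now-axes cm",100*Rm.T@(np.array(p)-t)," after turn",100*G.T@(np.array(p)-t))
E
python3 - <<'E'
from h import *
plan([.482,.0855,.2])
E
python3 - <<'E'
import cv2,numpy as np
t=cv2.imread("pics/top0.png")[215:255,308:348]
s=cv2.imread("pics/scene0.png")[180:215,233:273]
def up(i): 
    i=cv2.resize(i.astype(np.float32),None,fx=14,fy=14,interpolation=cv2.INTER_LANCZOS4)
    return np.clip(i,0,255).astype(np.uint8)
cv2.imwrite("pics/jt.png",up(t));cv2.imwrite("pics/js.png",up(s))
E
```

```text
clk 0.10 pos [ 0.1676 -0.6015  0.238 ] y [ 0.2685 -0.9633 -0.0016] F [-0.9692 -0.2927  0.7161] op 1.002 q [ 1.3328  0.6899 -0.1945  1.5662  0.1573  0.9025 -0.2151]
 turn [0.     0.0001 0.0016]
 shift now-axes cm [  3.8892 -57.7304 -48.7345]  after turn [  3.8009 -57.7367 -48.7341]
```

View pics/jt.png

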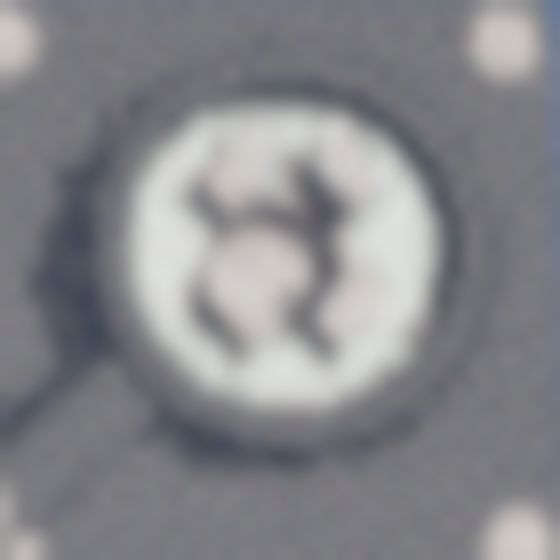

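View pics/js.png

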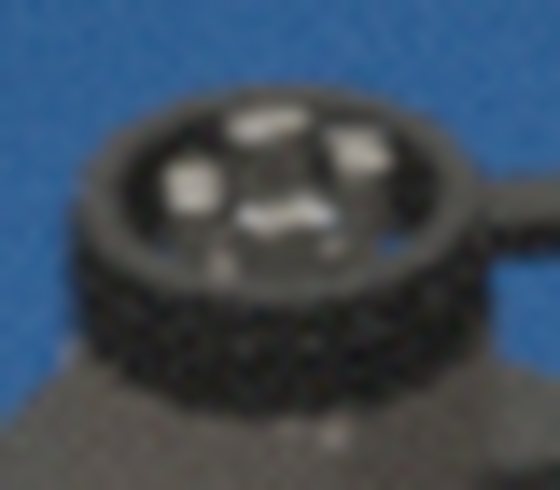

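Run:
```python
from h import *
A=np.array([.5626,-.1611])
a=onz("scene",crop(347,270,210,160,8),.072)[:2]
for n,p in dict(top=(268,120),right=(360,150),left=(193,187),bot=(285,213)).items():
    print(n,(onz("scene",crop(*p,233,180,14),.076)[:2]-a)*1000)
b=onz("top",crop(347,304,285,195,8),.072)[:2]
for n,p in dict(ul=(245,165),ur=(345,185),lr=(365,300),ej=(260,265)).items():
    print(n,(onz("top",crop(*p,308,215,14),.076)[:2]-b)*1000)
print((onz("top",crop(260,265,308,215,14),.024)[:2]),b)
for n in("scene",'top'): print(n,*[(round(z,3),proj(n,[.5626,-.1611,z])) for z in (.014,.024,.048,.072)])
```

```text
top [-12.3805 -10.592 ]
right [-11.7542   7.2931]
left [ 11.051  -10.8413]
bot [10.5074  6.1859]
ul [13.9976  6.4284]
ur [10.29   -9.7208]
lr [ -8.6871 -12.0161]
ej [-2.5317  4.7609]
[ 0.5669 -0.1621] [ 0.5623 -0.1607]
scene (0.014, array([253.4512, 213.2981])) (0.024, array([253.3664, 209.8094])) (0.048, array([253.1596, 201.303 ])) (0.072, array([252.9481, 192.603 ]))
top (0.014, array([325.3054, 235.804 ])) (0.024, array([325.7629, 235.2477])) (0.048, array([326.9005, 233.8647])) (0.072, array([328.0973, 232.4094]))
```

In the top view the red-headed look-alikes are about 83 mm from the thin shaft, in +x and −y. The shaft to take is the one in the smaller block, and it's the one nearer the clamp. The jaw blocks sit further out on −y, so jaw1 is on −y and the backing jaw is on +y. I'll swing over to the shaft.

```bash
python3 -m pendant '[[[-0.07,0,0,0,-0.6,-4.0,5],[-0.07,0,0,0,-0.6,-4.0,5],[-0.07,0,0,0,-0.6,-4.0,5],[-0.07,0,0,0,-0.6,-4.0,5],[-0.07,0,0,0,-0.6,-4.0,5],[-0.07,0,0,0,-0.6,-4.0,5],[-0.07,0,0,0,-0.6,-4.0,5],[-0.07,0,0,0,-0.6,-4.0,5],[-0.07,0,0,0,-0.6,-4.0,5],[-0.07,0,0,0,-0.6,-4.0,5]]]' 25
python3 -c "
from h import *
plan([.482,.0855,.2],(.9,.43))"
```

```text
clock: 0.93
tool_pos: [0.4628, -0.3344, 0.2384]
eef_rot: [0.625, 0.331, -0.625, 0.331]
contact_force: [0.1, -0.3, 0.6]
opening: 0.568
clk 0.93 pos [ 0.4628 -0.3344  0.2384] y [ 0.8279 -0.5609  0.    ] F [ 0.1424 -0.2672  0.6342] op 0.568 q [ 0.7589  0.6315 -0.3602  1.7275  0.2845  0.8343 -0.3257]
 turn [-1.0412 -0.0001 -0.0001]
 shift now-axes cm [  3.8461 -21.9621 -35.8402]  after turn [  3.841   19.8357 -37.06  ]
```

```bash
python3 -m pendant '[[[-0.1,0,0,0,-0.3,-4.1,5],[-0.1,0,0,0,-0.3,-4.1,5],[-0.1,0,0,0,-0.3,-4.1,5],[-0.1,0,0,0,-0.3,-4.1,5],[-0.1,0,0,0,-0.3,-4.1,5],[-0.1,0,0,0,-0.3,-4.1,5],[-0.1,0,0,0,-0.3,-4.1,5],[-0.1,0,0,0,-0.3,-4.1,5],[-0.1,0,0,0,0,-4.1,5],[-0.1,0,0,0,0,-4.1,5]]]' 25
python3 -c "
from h import *
plan([.482,.0855,.17])"
```

```text
clock: 1.77
tool_pos: [0.4972, 0.0606, 0.2385]
eef_rot: [0.389, 0.59, -0.389, 0.591]
contact_force: [1.5, 0.2, 0.0]
opening: 0.566
clk 1.77 pos [0.4972 0.0606 0.2385] y [0.9188 0.3947 0.0005] F [1.521  0.2179 0.0241] op 0.566 q [ 0.1747  0.5825 -0.6154  1.921   0.4665  0.783  -0.2955]
 turn [ 0.     -0.0003 -0.0005]
 shift now-axes cm [ 6.8541 -0.4148 -2.8801]  after turn [ 6.8535 -0.4112 -2.8818]
```

```bash
python3 -m pendant '[[[0,0,0,0.5,-0.2,-1.4,5],[0,0,0,1.4,-0.2,-1.4,5],[0,0,0,2.5,0,-0.1,5],[0,0,0,3,0,0,5],[0,0,0,1.4,0,0,5],[0,0,0,0,0,0,5],[0,0,0,0,0,0,5]]]' 25
python3 -c "
from h import *
plan([.482,.0855,.082]); shot('a'); cr('scene_a',320,130,100,75,8,'sa');cr('top_a',170,235,90,67,8,'ta')"
```

```text
clock: 2.35
tool_pos: [0.4819, 0.0837, 0.1503]
eef_rot: [0.39, 0.59, -0.391, 0.589]
contact_force: [0.4, 0.0, 0.9]
opening: 0.567
clk 2.35 pos [0.4819 0.0837 0.1503] y [ 0.9205  0.3907 -0.0018] F [0.3817 0.042  0.8832] op 0.567 q [ 0.0358  0.6972 -0.4875  2.0424  0.6138  0.5493 -0.4906]
 turn [-0.     -0.0001  0.0018]
 shift now-axes cm [ 6.831  0.09  -0.16 ]  after turn [ 6.8311  0.0778 -0.161 ]
```

View pics/sa.png

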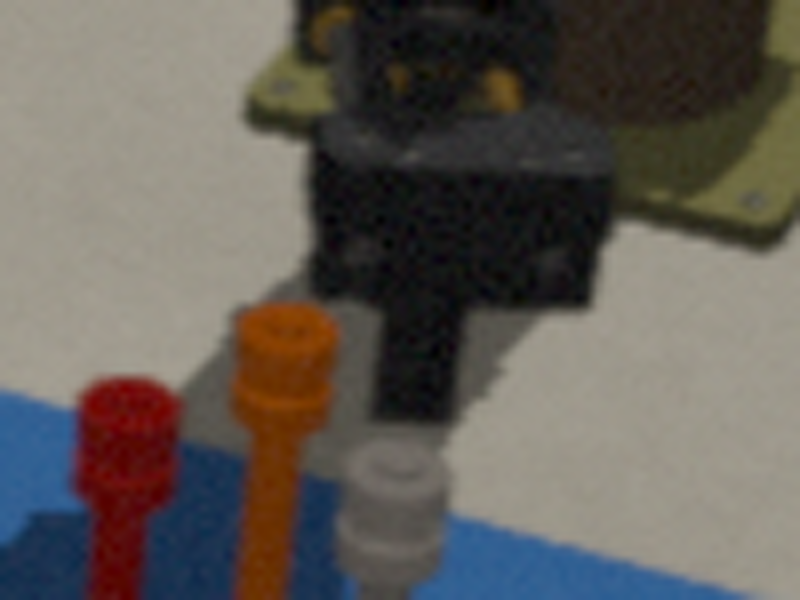

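View pics/ta.png

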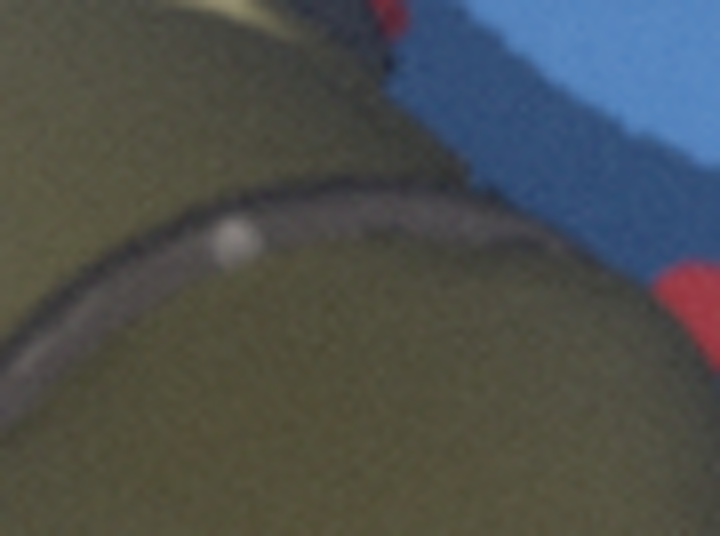

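```bash
python3 -c "
from h import *
s,t,Rm=st()
print(s['opening']*88)
f=lambda p:(proj('scene',p)-[320,130]+.5)*8-.5
for d in(.025,.034,.043): print(d,f(t+Rm[:,1]*d),f(t+Rm[:,1]*d+Rm[:,2]*.009),f(t+Rm[:,1]*d-Rm[:,2]*.009))
print(f([.482,.0855,.119]),f([.484,.0865,.119]))
"
```

```text
49.889711860909
0.025 [407.278 401.734] [372.8201 399.859 ] [441.7698 403.6108]
0.034 [409.1834 419.5649] [374.4873 417.6682] [443.914  421.4635]
0.043 [411.1154 437.6434] [376.1776 435.7245] [446.0881 439.5642]
[395.7357 456.0663] [396.6884 460.4404]
```

```bash
python3 -m pendant '[[[0,0,0,0,0.2,-0.17,5],[0,0,0,1.5,0,0,5],[0,0,0,2,0,0,5],[0,0,0,2,0,0,5],[0,0,0,1.3,0,0,5],[0,0,0,0,0,0,5]]]' 25
python3 -m pendant '[[[0,0,0,0,0,0,2],[0,0,0,0,0,0,2],[0,0,0,0,0,0,2],[0,0,0,0,0,0,2],[0,0,0,0,0,0,2],[0,0,0,0,0,0,2]]]' 25
python3 -c "
from h import *
plan([.482,.0855,.082])"
```

```text
clock: 2.95
tool_pos: [0.4832, 0.0861, 0.0817]
eef_rot: [0.39, 0.59, -0.391, 0.589]
contact_force: [-0.2, -0.4, 0.2]
opening: 0.567
clock: 3.45
tool_pos: [0.4843, 0.0863, 0.0837]
eef_rot: [0.391, 0.589, -0.39, 0.59]
contact_force: [-1.1, -0.2, 6.6]
opening: 0.332
clk 3.45 pos [0.4843 0.0863 0.0837] y [0.9207 0.3902 0.0021] F [-1.1099 -0.1957  6.5557] op 0.332 q [-0.0562  0.8062 -0.3496  2.0802  0.7386  0.3762 -0.6047]
 turn [-0.      0.0004 -0.0021]
 shift now-axes cm [ 0.1698 -0.244  -0.0166]  after turn [ 0.1703 -0.2436 -0.0165]
```

```bash
python3 -m pendant '[[[0,0,0,-0.3,0,0,2],[0,0,0,-0.7,0,0,2],[0,0,0,-1.5,0,0,2],[0,0,0,-2,0,0,2],[0,0,0,-2.5,0,0,2],[0,0,0,-3,0,0,2],[0,0,0,-3,0,0,2],[0,0,0,-1,0,0,2],[0,0,0,0,0,0,2],[0,0,0,0,0,0,2]]]' 30
python3 -c "
from h import *
plan([.5636,-.162,.225]); shot('b'); cr('scene_b',320,90,120,90,6.6,'sb')"
```

```text
clock: 4.28
tool_pos: [0.4833, 0.0855, 0.2225]
eef_rot: [0.39, 0.589, -0.391, 0.59]
contact_force: [0.9, 0.2, -1.3]
opening: 0.334
clk 4.28 pos [0.4833 0.0855 0.2225] y [ 0.9209  0.3899 -0.0003] F [ 0.8581  0.1825 -1.2853] op 0.334 q [ 0.1107  0.5931 -0.6009  1.9675  0.4946  0.7298 -0.388 ]
 turn [0.     0.0005 0.0003]
 shift now-axes cm [-0.2399 -2.2529 25.9287]  after turn [-0.2544 -2.2528 25.9285]
```

View pics/sb.png

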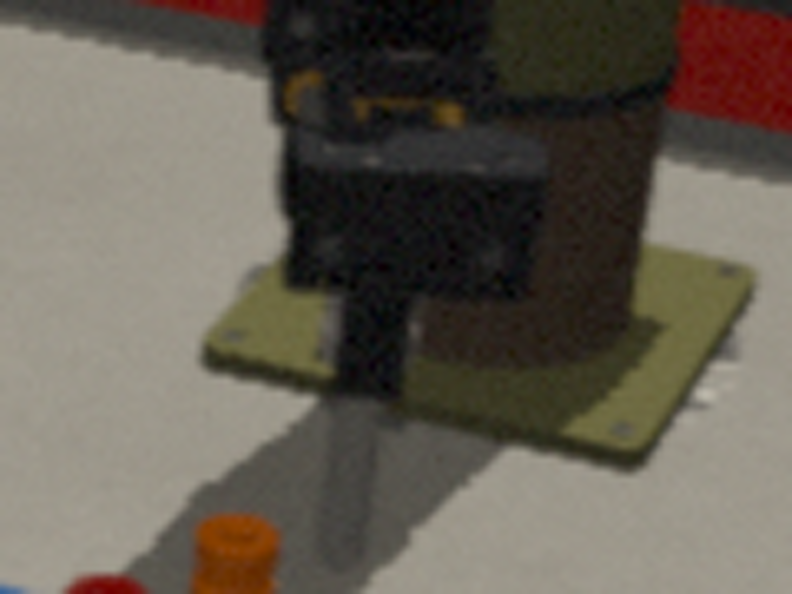

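```bash
python3 -m pendant '[[[0,0,0,0,-0.3,1.5,2],[0,0,0,0,-0.3,3.4,2],[0,0,0,0,-0.3,4,2],[0,0,0,0,-0.3,4,2],[0,0,0,0,-0.3,4,2],[0,0,0,0,-0.3,4,2],[0,0,0,0,-0.3,3.4,2],[0,0,0,0,-0.15,1.6,2],[0,0,0,0,0,0,2],[0,0,0,0,0,0,2]]]'
python3 -c "
from h import *
plan([.5636,-.162,.195])"
```

```text
clock: 5.22
tool_pos: [0.5629, -0.1617, 0.2206]
eef_rot: [0.391, 0.59, -0.391, 0.588]
contact_force: [0.3, 0.4, -1.6]
opening: 0.33
clk 5.22 pos [ 0.5629 -0.1617  0.2206] y [ 0.9214  0.3886 -0.0029] F [ 0.2586  0.3938 -1.6018] op 0.330 q [ 0.5536  0.7182 -0.6226  1.6912  0.5093  0.9037  0.123 ]
 turn [-0.     -0.0023  0.0029]
 shift now-axes cm [2.5553 0.063  0.065 ]  after turn [2.5556 0.0556 0.0591]
```

```bash
python3 -m pendant '[[[0,0,0,1,0,0,2],[0,0,0,2,0,0,2],[0,0,0,2,0,0,2],[0,0,0,1.2,0.05,0.05,2],[0,0,0,0,0,0,2],[0,0,0,0,0,0,2]]]'
python3 -c "
from h import *
plan([.5636,-.162,.156]); shot('c'); cr('scene_c',210,130,100,75,8,'sc');cr('top_c',270,180,100,75,8,'tc')
s,t,Rm=st(); f=lambda p:(proj('scene',p)-[210,130]+.5)*8-.5
ax=Rm[:,0]
print('foot',f(t+ax*.072),'shank mid',f(t+ax*.035), 'edges', f(t+ax*.072+[-.0037,.0071,0]),f(t+ax*.072-[-.0037,.0071,0]),'bore72',f([.5626,-.1611,.072]))"
```

```text
clock: 5.72
tool_pos: [0.5642, -0.16, 0.1601]
eef_rot: [0.39, 0.591, -0.39, 0.589]
contact_force: [-0.2, -0.7, -1.1]
opening: 0.33
clk 5.72 pos [ 0.5642 -0.16    0.1601] y [ 0.9198  0.3923 -0.0013] F [-0.2485 -0.6547 -1.1133] op 0.330 q [ 0.5213  0.7935 -0.5723  1.7456  0.5803  0.7797  0.0631]
 turn [-0.     -0.0014  0.0013]
 shift now-axes cm [ 0.408  -0.1279  0.16  ]  after turn [ 0.4081 -0.1284  0.1595]
foot [342.2908 457.6131] shank mid [339.5719 345.0605] edges [370.5099 457.9875] [314.0693 457.2386] bore72 [347.0845 504.3237]
```

View pics/sc.png

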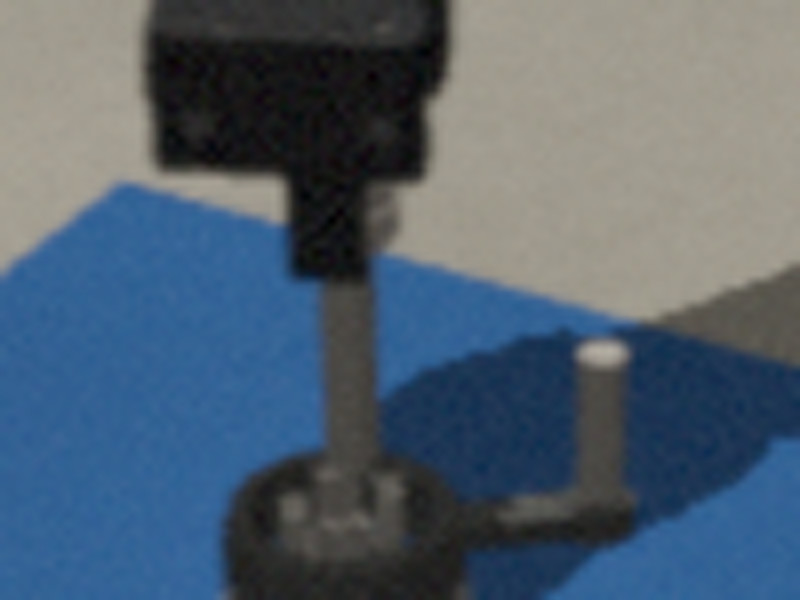

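View pics/tc.png

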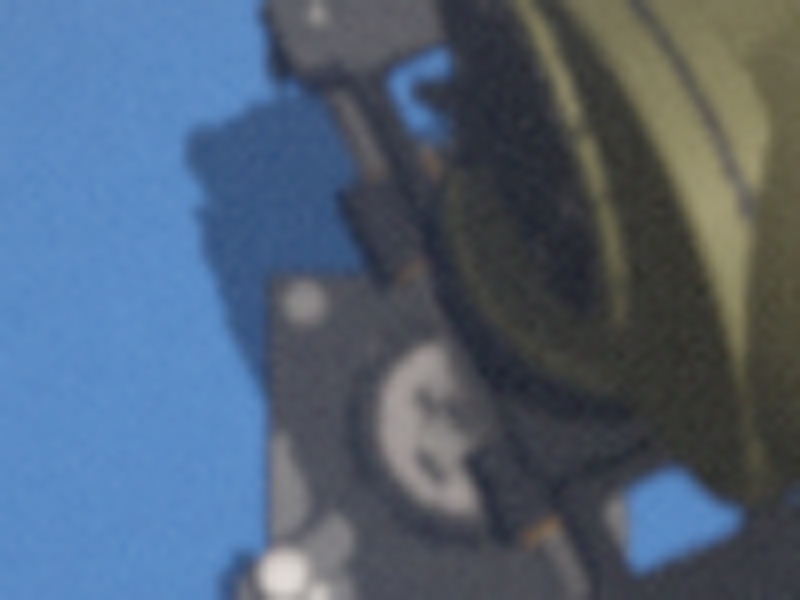

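```bash
python3 -c "
from h import *
i=cv2.imread('pics/scene_c.png')[170:205,230:275].astype(np.float32)*1.6
cv2.imwrite('pics/scz.png',np.clip(cv2.resize(i,None,fx=16,fy=16,interpolation=cv2.INTER_CUBIC),0,255).astype(np.uint8))
s,t,Rm=st(); f=lambda p:(proj('scene',p)-[210,130]+.5)*8-.5
for d in(.02,.03,.04): print('finger',f(t+Rm[:,1]*d+Rm[:,2]*.009),f(t+Rm[:,1]*d-Rm[:,2]*.009))
g=lambda p:(proj('scene',p)-[230,170]+.5)*16-.5
import math
for dz in(.072,.070): 
  print(dz,[tuple(g(t+Rm[:,0]*dz+.008*np.array([math.cos(a),math.sin(a),0])).round()) for a in np.arange(0,6.3,1.57)])
"
```

```text
finger [293.944  268.8779] [360.1233 272.3864]
finger [288.6443 287.1748] [355.3122 290.7269]
finger [283.265  305.7465] [350.4288 309.343 ]
0.072 [(np.float64(336.0), np.float64(302.0)), (np.float64(414.0), np.float64(290.0)), (np.float64(394.0), np.float64(250.0)), (np.float64(317.0), np.float64(261.0)), (np.float64(336.0), np.float64(302.0))]
0.07 [(np.float64(336.0), np.float64(290.0)), (np.float64(414.0), np.float64(278.0)), (np.float64(394.0), np.float64(238.0)), (np.float64(316.0), np.float64(249.0)), (np.float64(336.0), np.float64(290.0))]
```

View pics/scz.png

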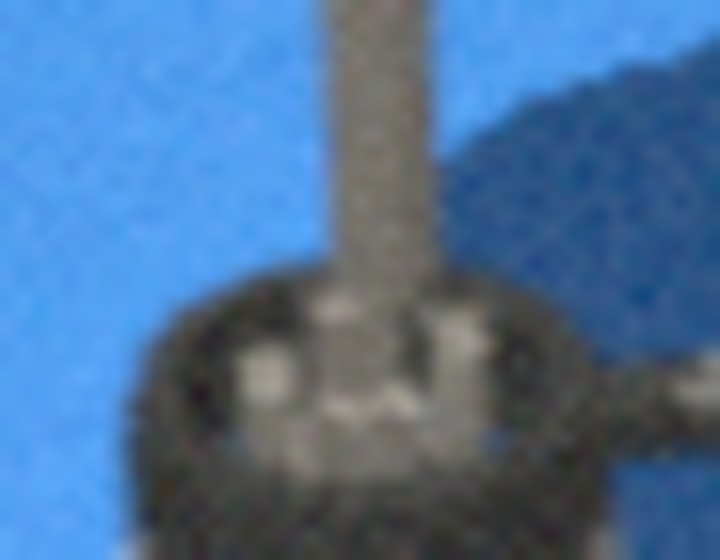

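```bash
python3 -c "
from h import *
i=cv2.imread('pics/top_c.png')[195:255,300:360].astype(np.float32)*1.5
cv2.imwrite('pics/tcz.png',np.clip(cv2.resize(i,None,fx=10,fy=10,interpolation=cv2.INTER_CUBIC),0,255).astype(np.uint8))
s,t,Rm=st(); g=lambda p:((proj('top',p)-[300,195]+.5)*10-.5).round()
for d in (.0145,.033,-.0145,-.033):
  for z in (-.009,.009): print(d,z,g(t+Rm[:,1]*d+Rm[:,2]*z))
print(g(t+Rm[:,0]*.072),g([.5626,-.1611,.072]))
"
```

```text
0.0145 -0.009 [264. 259.]
0.0145 0.009 [342. 224.]
0.033 -0.009 [225. 179.]
0.033 0.009 [303. 144.]
-0.0145 -0.009 [325. 385.]
-0.0145 0.009 [403. 349.]
-0.033 -0.009 [364. 467.]
-0.033 0.009 [443. 431.]
[292. 355.] [285. 379.]
```

View pics/tcz.png

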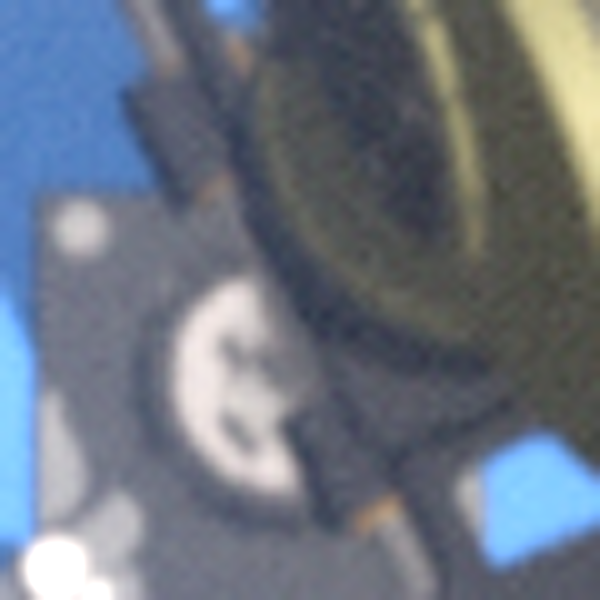

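```bash
python3 -m pendant '[[[0,0,0,0,-0.1,0.33,2],[0,0,0,0.3,0,0,2],[0,0,0,0.4,0,0,2],[0,0,0,0.4,0,0,2],[0,0,0,0.3,0,0,2],[0,0,0,0.2,0,0,2],[0,0,0,0,0,0,2],[0,0,0,0,0,0,2]]]'
python3 -c "
from h import *
plan([.5645,-.1635,.14]); shot('d')
i=cv2.imread('pics/scene_d.png')[170:205,230:275].astype(np.float32)*1.6
cv2.imwrite('pics/sdz.png',np.clip(cv2.resize(i,None,fx=16,fy=16,interpolation=cv2.INTER_CUBIC),0,255).astype(np.uint8))
"
```

```text
clock: 6.48
tool_pos: [0.5649, -0.1647, 0.1445]
eef_rot: [0.39, 0.59, -0.39, 0.589]
contact_force: [0.4, 0.4, -0.9]
opening: 0.333
clk 6.48 pos [ 0.5649 -0.1647  0.1445] y [ 0.9206  0.3905 -0.0002] F [ 0.4487  0.407  -0.936 ] op 0.333 q [ 0.5195  0.8154 -0.5571  1.7522  0.5996  0.7506  0.0534]
 turn [-0.     -0.0002  0.0002]
 shift now-axes cm [ 0.4533  0.0113 -0.127 ]  after turn [ 0.4533  0.0111 -0.1271]
```

View pics/sdz.png

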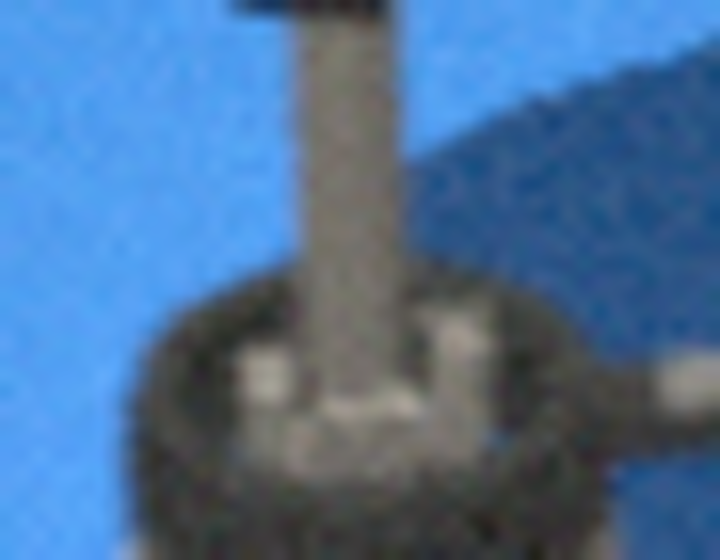

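```bash
python3 -m pendant '[[[0,0,0,0.1,0,-0.12,2],[0,0,0,0.4,0,0,2],[0,0,0,0.4,0,0,2],[0,0,0,0.4,0,0,2],[0,0,0,0.4,0,0,2],[0,0,0,0.2,0,0,2],[0,0,0,0,0,0,2]]]'
python3 -c "
from h import *
plan([.5645,-.1635,.12])"
```

```text
clock: 7.17
tool_pos: [0.5642, -0.1636, 0.125]
eef_rot: [0.39, 0.59, -0.39, 0.589]
contact_force: [0.4, 1.4, -1.8]
opening: 0.329
clk 7.17 pos [ 0.5642 -0.1636  0.125 ] y [ 0.9206  0.3905 -0.0008] F [ 0.4274  1.4234 -1.7875] op 0.329 q [ 0.5067  0.8407 -0.5368  1.7668  0.623   0.7114  0.0312]
 turn [-0.     -0.0006  0.0008]
 shift now-axes cm [0.4999 0.0319 0.0011]  after turn [0.4999 0.0315 0.0008]
```

```bash
python3 -m pendant '[[[0,0,0,0.3,0,0,2],[0,0,0,0.3,0,0,2],[0,0,0,0.3,0,0,2],[0,0,0,0.3,0,0,2],[0,0,0,0.3,0,0,2],[0,0,0,0.2,0,0,2],[0,0,0,0,0,0,2]]]' 40
python3 -c "
from h import *
plan([.5645,-.1635,.107])"
```

```text
clock: 7.75
tool_pos: [0.5642, -0.1637, 0.1082]
eef_rot: [0.39, 0.59, -0.391, 0.589]
contact_force: [0.6, -0.6, -1.5]
opening: 0.327
clk 7.75 pos [ 0.5642 -0.1637  0.1082] y [ 0.9206  0.3904 -0.0008] F [ 0.5726 -0.5833 -1.5205] op 0.327 q [ 0.4964  0.8636 -0.5184  1.7761  0.6437  0.6787  0.0136]
 turn [-0.     -0.0004  0.0008]
 shift now-axes cm [ 0.1171  0.0392 -0.0061]  after turn [ 0.1171  0.0391 -0.0062]
```

```bash
python3 -m pendant '[[[0,0,0,0.25,0,0,2],[0,0,0,0.25,0,0,2],[0,0,0,0.2,0,0,2],[0,0,0,0.2,0,0,2],[0,0,0,0.15,0,0,2]]]' 40; python3 -m pendant '[[[0,0,0,0.15,0,0,2],[0,0,0,0.15,0,0,2]]]'; python3 -m pendant '[[[0,0,0,0.15,0,0,2],[0,0,0,0.15,0,0,2]]]'
```

```text
clock: 8.17
tool_pos: [0.5644, -0.1637, 0.098]
eef_rot: [0.39, 0.59, -0.39, 0.59]
contact_force: [-0.2, 0.4, -2.5]
opening: 0.328
clock: 8.33
tool_pos: [0.5647, -0.1638, 0.0955]
eef_rot: [0.39, 0.589, -0.39, 0.59]
contact_force: [-1.1, 0.2, 6.5]
opening: 0.328
clock: 8.5
tool_pos: [0.5649, -0.164, 0.093]
eef_rot: [0.39, 0.589, -0.391, 0.59]
contact_force: [-2.4, 0.5, 6.5]
opening: 0.329
```

```bash
python3 -m pendant '[[[0,0,0,0.1,0,0,2],[0,0,0,0.1,0,0,2],[0,0,0,0.1,0,0,2],[0,0,0,0.1,0,0,2]]]'; python3 -m pendant '[[[0,0,0,0.1,0,0,2],[0,0,0,0,0,0,2]]]';python3 -m pendant '[[[0,0,0,0.1,0,0,2],[0,0,0,0,0,0,2]]]'
```

```text
clock: 8.83
tool_pos: [0.5649, -0.164, 0.0892]
eef_rot: [0.39, 0.589, -0.391, 0.59]
contact_force: [-1.5, -1.1, 6.1]
opening: 0.326
clock: 9.0
tool_pos: [0.5648, -0.1639, 0.088]
eef_rot: [0.39, 0.589, -0.391, 0.59]
contact_force: [-2.0, 0.1, 4.6]
opening: 0.331
clock: 9.17
tool_pos: [0.5651, -0.1641, 0.0877]
eef_rot: [0.39, 0.589, -0.391, 0.59]
contact_force: [-1.6, 0.2, 8.6]
opening: 0.327
```

```bash
for i in 1; do python3 -m pendant '[[[0,0,0,0.1,0,0,2],[0,0,0,0,0,0,2]]]';python3 -m pendant '[[[0,0,0,0.1,0,0,2],[0,0,0,0,0,0,2]]]'; done
```

```text
clock: 9.33
tool_pos: [0.5654, -0.1643, 0.0876]
eef_rot: [0.39, 0.588, -0.391, 0.591]
contact_force: [-3.3, -1.0, 16.4]
opening: 0.327
clock: 9.5
tool_pos: [0.5657, -0.1646, 0.0875]
eef_rot: [0.39, 0.588, -0.391, 0.591]
contact_force: [-5.0, -0.8, 22.1]
opening: 0.33
```

```bash
python3 -m pendant '[[[0,0,0,-0.1,0,0,2],[0,0,0,-0.1,0,0,2],[0,0,0,-0.08,0,0,2],[0,0,0,0,0,0,2],[0,0,0,0,0,0,2]]]'; python3 -c "
from h import *
shot('e');cr('scene_e',210,130,100,75,8,'se')"
```

```text
clock: 9.92
tool_pos: [0.5649, -0.1639, 0.0877]
eef_rot: [0.39, 0.589, -0.39, 0.59]
contact_force: [-2.1, -0.7, 6.9]
opening: 0.332
```

View pics/se.png

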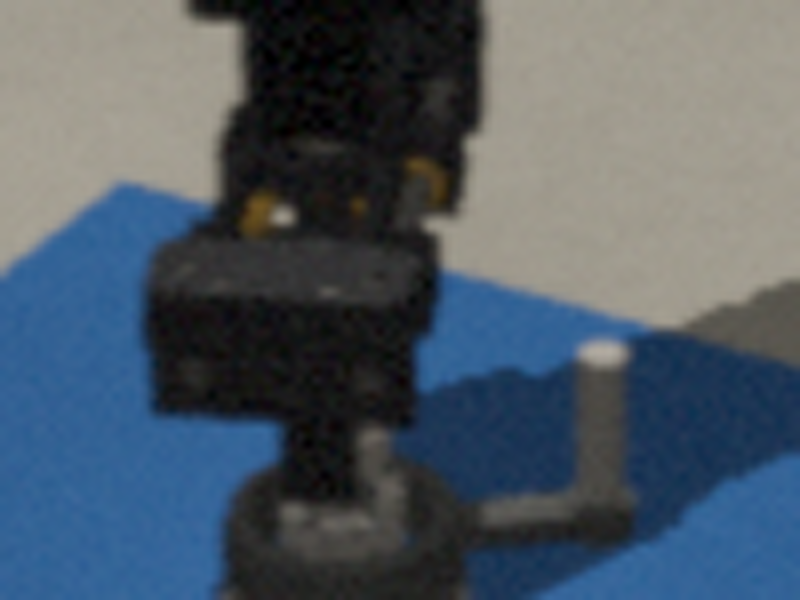

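```bash
python3 -m pendant '[[[0,0,0,-0.1,0,0,2],[0,0,0,-0.1,0,0,2],[0,0,0,0,0,0,2]]]' 
python3 -m pendant '[[[0,0,0,0,0,0,3.2],[0,0,0,0,0,0,3.6],[0,0,0,0,0,0,4.4],[0,0,0,0,0,0,5.4],[0,0,0,0,0,0,6],[0,0,0,0,0,0,6]]]'; python3 -m pendant '[[[0,0,0,-0.5,0,0,6],[0,0,0,-1,0,0,6],[0,0,0,-2,0,0,6],[0,0,0,-3,0,0,6],[0,0,0,-1,0,0,6],[0,0,0,0,0,0,6]]]'
python3 -c "
from h import *
plan()
shot('f');cr('scene_f',210,130,100,75,8,'sf');cr('top_f',270,180,100,75,8,'tf')"
```

```text
clock: 10.27
tool_pos: [0.5645, -0.1636, 0.0887]
eef_rot: [0.39, 0.59, -0.39, 0.589]
contact_force: [-0.4, -0.1, -1.8]
opening: 0.33
clock: 10.77
tool_pos: [0.5646, -0.1637, 0.0891]
eef_rot: [0.39, 0.59, -0.39, 0.59]
contact_force: [0.4, -0.7, 0.9]
opening: 0.671
clock: 11.27
tool_pos: [0.5666, -0.1638, 0.1674]
eef_rot: [0.391, 0.587, -0.39, 0.592]
contact_force: [0.4, 0.3, 0.3]
opening: 0.681
clk 11.27 pos [ 0.5666 -0.1638  0.1674] y [0.9208 0.3901 0.0055] F [0.363  0.2547 0.2506] op 0.681 q [ 0.5299  0.7847 -0.5784  1.7378  0.5767  0.7882  0.0705]
 turn [-0.      0.0034 -0.0055]
```

View pics/sf.png

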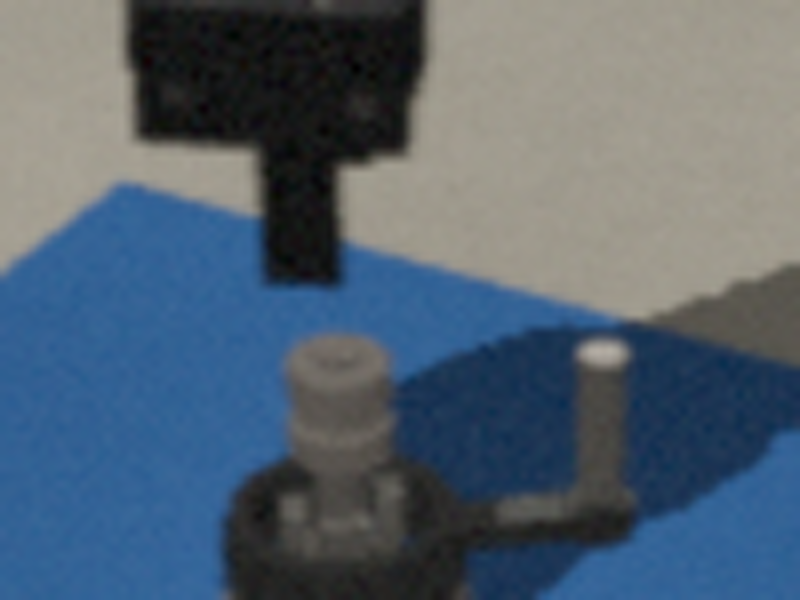

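View pics/tf.png

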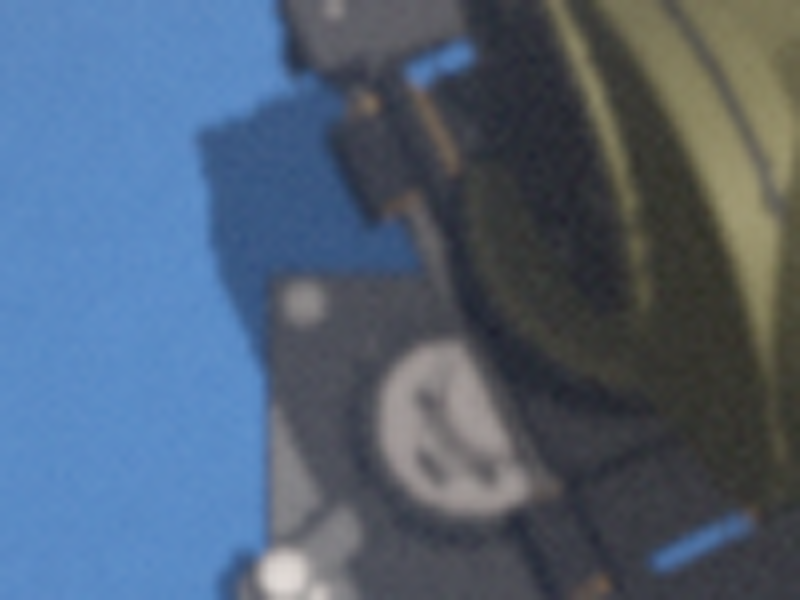

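```bash
python3 -m pendant '[[[-0.09,0,0,0,0,-1.5,4],[-0.09,0,0,0,-1,-2.6,4],[-0.1,0,0,0,-1,-2.6,4],[0,0,0,0,0,0,4]]]'
python3 -c "
from h import *
plan([.518,-.105,.14],(.778,.628))"
```

```text
clock: 11.7
tool_pos: [0.5089, -0.112, 0.1624]
eef_rot: [0.3, 0.643, -0.302, 0.637]
contact_force: [-1.1, 0.2, 0.1]
opening: 0.456
clk 11.70 pos [ 0.5089 -0.112   0.1624] y [ 0.7707  0.6372 -0.0055] F [-1.0799  0.1574  0.0959] op 0.456 q [ 0.5095  0.7383 -0.6368  1.9301  0.6636  0.7037  0.1585]
 turn [ 0.0117 -0.007   0.0055]
 shift now-axes cm [2.2364 1.1562 0.0542]  after turn [2.243  1.1443 0.0252]
```

```bash
python3 -m pendant '[[[0.01,-0.007,0.0055,0,1.1,0,4],[0,0,0,1,0,0,4],[0,0,0,1,0,0,4],[0,0,0,0,0,0,4],[0,0,0,0,0,0,4]]]'
python3 -c "
from h import *
plan([.518,-.105,.078],(.778,.628))
shot('g');cr('scene_g',230,120,100,75,8,'sg');cr('top_g',270,180,100,75,8,'tg')
s,t,Rm=st();f=lambda p:(proj('scene',p)-[230,120]+.5)*8-.5
print(f(t+Rm[:,1]*.03),f(t))"
```

```text
clock: 12.12
tool_pos: [0.5233, -0.1091, 0.1426]
eef_rot: [0.308, 0.634, -0.308, 0.639]
contact_force: [0.1, -1.0, 0.2]
opening: 0.451
clk 12.12 pos [ 0.5233 -0.1091  0.1426] y [0.7838 0.621  0.0036] F [ 0.1061 -0.9863  0.2011] op 0.451 q [ 0.4728  0.7715 -0.5972  1.9213  0.6983  0.6596  0.1063]
 turn [-0.0091  0.0057 -0.0036]
 shift now-axes cm [ 6.4558 -0.1846 -0.6848]  after turn [ 6.4602 -0.1552 -0.6495]
[434.0999 404.7859] [414.2205 351.6283]
```

View pics/sg.png

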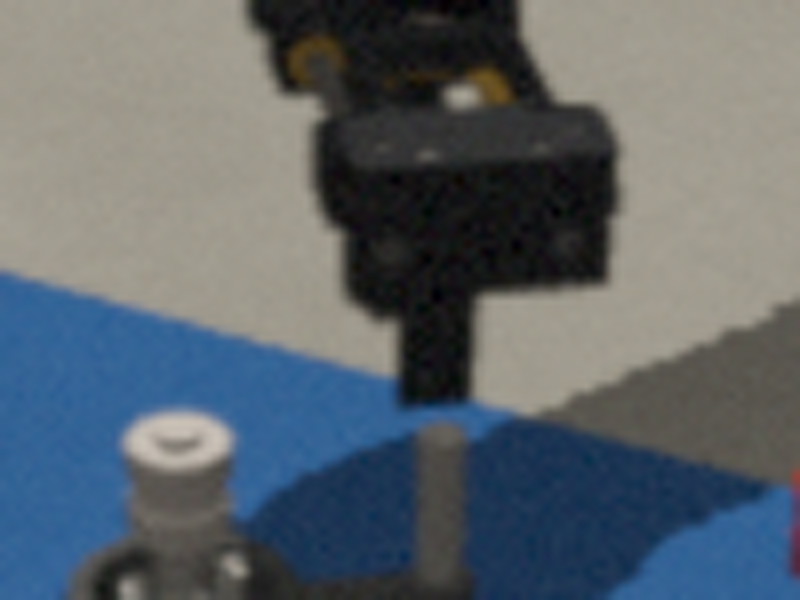

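View pics/tg.png

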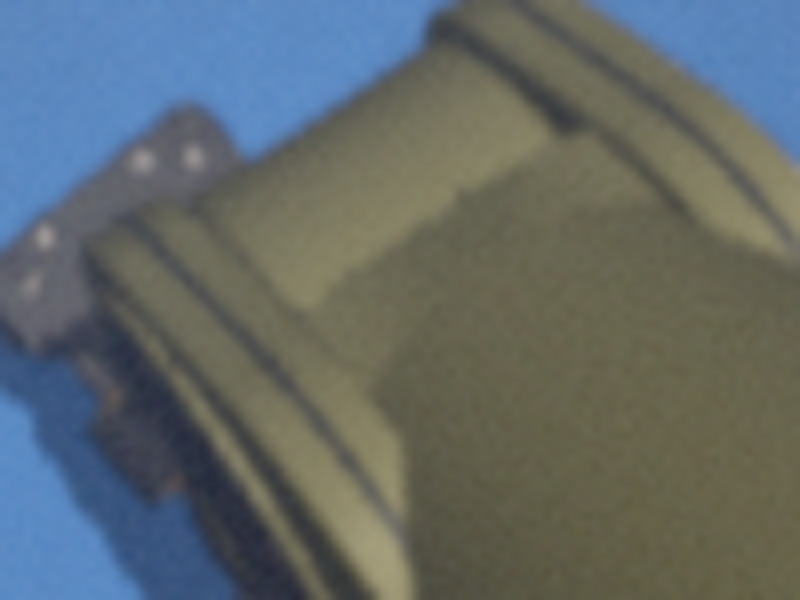

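```bash
python3 -m pendant '[[[0,0,0,0.5,-0.1,-0.6,4],[0,0,0,1,0,0,4],[0,0,0,1,0,0,4],[0,0,0,1,0,0,4],[0,0,0,0,0,0,4]]]'; python3 -m pendant '[[[0,0,0,1,0,0,4],[0,0,0,1.5,0,0,4],[0,0,0,0.5,0,0,4],[0,0,0,0,0,0,3],[0,0,0,0,0,0,2.4],[0,0,0,0,0,0,2.4],[0,0,0,0,0,0,2.4]]]' 25
python3 -c "
from h import *
plan([.518,-.105,.078],(.778,.628))"
```

```text
clock: 12.63
tool_pos: [0.5181, -0.1047, 0.1068]
eef_rot: [0.308, 0.635, -0.307, 0.639]
contact_force: [0.2, -0.5, 1.0]
opening: 0.455
clock: 13.22
tool_pos: [0.5201, -0.1046, 0.0795]
eef_rot: [0.308, 0.633, -0.307, 0.64]
contact_force: [0.2, 0.9, 0.1]
opening: 0.272
clk 13.22 pos [ 0.5201 -0.1046  0.0795] y [0.7832 0.6217 0.0064] F [0.1736 0.9176 0.1275] op 0.272 q [ 0.4008  0.8581 -0.4875  1.9714  0.82    0.5081 -0.0107]
 turn [-0.0082  0.0078 -0.0063]
 shift now-axes cm [ 0.1519 -0.1917 -0.1059]  after turn [ 0.1539 -0.1898 -0.1063]
```

```bash
cat >> h.py <<'E'
O=np.array([.5645,-.163])
def sw():
    s,t,Rm=st(); F=np.array(s["contact_force"]); d=t[:2]-O; y=Rm[:,1]
    print("clk %.2f Ft %.2f Fr %.2f Fz %.2f | rad %.1f ang %.3f yaw-tangent %.3f z %.4f"%(s["clock"],-F@y,F@Rm[:,2],F[2],1000*np.hypot(*d),np.arctan2(d[1],d[0]),np.arctan2(y[1],y[0])+np.pi/2-np.arctan2(d[1],d[0]),t[2]), "tilt",Rm[2,1].round(4),Rm[2,2].round(4))
E
S="python3 -c 'from h import *;sw()'"; eval $S
python3 -m pendant '[[[0,0,0,0,0.15,0,2.4],[0,0,0,0,0.15,0,2.4]]]' >/dev/null; eval $S
python3 -m pendant '[[[0,0,0,0,0.15,0,2.4],[0,0,0,0,0.15,0,2.4]]]' >/dev/null; eval $S
python3 -m pendant '[[[0,0,0,0,0.15,0,2.4],[0,0,0,0,0.15,0,2.4]]]' >/dev/null; eval $S
```

```text
clk 13.22 Ft -0.71 Fr -0.61 Fz 0.13 | rad 73.3 ang 2.221 yaw-tangent 0.021 z 0.0795 tilt 0.0064 0.0078
clk 13.38 Ft 0.78 Fr 0.41 Fz -0.16 | rad 73.4 ang 2.182 yaw-tangent 0.060 z 0.0794 tilt 0.006 0.0076
clk 13.55 Ft 5.81 Fr 0.78 Fz 3.14 | rad 73.5 ang 2.177 yaw-tangent 0.064 z 0.0790 tilt 0.0005 0.0072
clk 13.72 Ft 5.10 Fr -0.83 Fz 4.20 | rad 73.9 ang 2.142 yaw-tangent 0.099 z 0.0789 tilt -0.0001 0.0068
```

```bash
S="python3 -c 'from h import *;sw()'"
python3 -m pendant '[[[0.035,0,0,0,0.2,0,2.4],[0.03,0,0,0,0.2,0,2.4],[0.028,0,0,0,0.2,0,2.4],[0.028,0,0,0,0.2,0,2.4]]]' >/dev/null; eval $S
python3 -m pendant '[[[0.027,0,0,0,0.2,0,2.4],[0.027,0,0,0,0.2,0,2.4],[0.027,0,0,0,0.2,0,2.4],[0.027,0,0,0,0.2,0,2.4]]]' >/dev/null; eval $S
python3 -m pendant '[[[0.027,0,0,0,0.2,0,2.4],[0.027,0,0,0,0.2,0,2.4],[0.027,0,0,0,0.2,0,2.4],[0.027,0,0,0,0.2,0,2.4]]]' >/dev/null; eval $S
```

```text
clk 14.05 Ft 5.97 Fr 2.42 Fz 2.05 | rad 73.8 ang 2.034 yaw-tangent 0.084 z 0.0789 tilt 0.001 0.0079
clk 14.38 Ft 5.11 Fr 3.06 Fz 2.05 | rad 74.3 ang 1.930 yaw-tangent 0.080 z 0.0788 tilt 0.0013 0.0081
clk 14.72 Ft 4.87 Fr 3.74 Fz 1.47 | rad 75.2 ang 1.828 yaw-tangent 0.073 z 0.0787 tilt 0.0014 0.0075
```

```bash
S="python3 -c 'from h import *;sw()'"
python3 -m pendant '[[[0.027,0,0,0,0.2,0.05,2.4],[0.027,0,0,0,0.2,0.05,2.4],[0.027,0,0,0,0.2,0.05,2.4]]]' >/dev/null; eval $S
python3 -m pendant '[[[0.027,0,0,0,0.2,0.03,2.4],[0.027,0,0,0,0.2,0.03,2.4],[0.027,0,0,0,0.2,0.03,2.4]]]' >/dev/null; eval $S
python3 -m pendant '[[[0.02,0,0,0,0.15,0.02,2.4],[0.02,0,0,0,0.15,0.02,2.4]]]' >/dev/null; eval $S
python3 -m pendant '[[[0.02,0,0,0,0.15,0.02,2.4],[0.02,0,0,0,0.15,0.02,2.4]]]' >/dev/null; eval $S
```

```text
clk 14.97 Ft 6.44 Fr 1.99 Fz 1.41 | rad 75.1 ang 1.750 yaw-tangent 0.072 z 0.0787 tilt 0.0017 0.006
clk 15.22 Ft 5.06 Fr 3.14 Fz 1.95 | rad 75.0 ang 1.671 yaw-tangent 0.070 z 0.0787 tilt 0.0019 0.0055
clk 15.38 Ft 4.93 Fr 2.24 Fz 1.58 | rad 75.0 ang 1.631 yaw-tangent 0.070 z 0.0787 tilt 0.0021 0.0052
clk 15.55 Ft 5.41 Fr 2.23 Fz 1.96 | rad 75.0 ang 1.592 yaw-tangent 0.069 z 0.0787 tilt 0.002 0.005
```

```bash
S="python3 -c 'from h import *;sw()'"
python3 -m pendant '[[[0.02,0,0,0,0.15,0.02,2.4]]]' >/dev/null; eval $S
python3 -m pendant '[[[0.02,0,0,0,0.15,0.02,2.4]]]' >/dev/null; eval $S
python3 -m pendant '[[[0.02,0,0,0,0.15,0.02,2.4]]]' >/dev/null; eval $S
python3 -m pendant '[[[0.02,0,0,0,0.15,0.02,2.4]]]' >/dev/null; eval $S
python3 -m pendant '[[[0.02,0,0,0,0.15,0.02,2.4]]]' >/dev/null; eval $S
python3 -m pendant '[[[0.02,0,0,0,0.15,0.02,2.4]]]' >/dev/null; eval $S
```

```text
clk 15.63 Ft 5.17 Fr 1.63 Fz 1.76 | rad 75.0 ang 1.573 yaw-tangent 0.068 z 0.0787 tilt 0.0021 0.0048
clk 15.72 Ft 5.09 Fr 2.22 Fz 1.52 | rad 75.0 ang 1.553 yaw-tangent 0.068 z 0.0787 tilt 0.0021 0.0046
clk 15.80 Ft 5.27 Fr 2.05 Fz 1.90 | rad 75.0 ang 1.533 yaw-tangent 0.068 z 0.0787 tilt 0.0022 0.0045
clk 15.88 Ft 5.08 Fr 2.00 Fz 1.37 | rad 74.9 ang 1.514 yaw-tangent 0.068 z 0.0787 tilt 0.0021 0.0044
clk 15.97 Ft 5.84 Fr 1.08 Fz 0.80 | rad 74.9 ang 1.494 yaw-tangent 0.067 z 0.0787 tilt 0.0021 0.0043
clk 16.05 Ft 5.61 Fr 2.23 Fz 2.18 | rad 74.9 ang 1.474 yaw-tangent 0.067 z 0.0787 tilt 0.0022 0.0041
```

```bash
S="python3 -c 'from h import *;sw()'"
python3 -m pendant '[[[0.02,0,0,0,0.15,0.02,2.4]]]' >/dev/null; eval $S
python3 -m pendant '[[[0.02,0,0,0,0.15,0.02,2.4]]]' >/dev/null; eval $S
python3 -m pendant '[[[0.02,0,0,0,0.15,0.02,2.4]]]' >/dev/null; eval $S
python3 -m pendant '[[[0.02,0,0,0,0.15,0.02,2.4]]]' >/dev/null; eval $S
```

```text
clk 16.13 Ft 5.19 Fr 2.08 Fz 1.76 | rad 74.9 ang 1.454 yaw-tangent 0.067 z 0.0787 tilt 0.0023 0.004
clk 16.22 Ft 5.93 Fr 2.50 Fz 0.80 | rad 74.9 ang 1.434 yaw-tangent 0.067 z 0.0787 tilt 0.0022 0.0038
clk 16.30 Ft 4.77 Fr 2.02 Fz 0.03 | rad 74.8 ang 1.415 yaw-tangent 0.067 z 0.0787 tilt 0.0022 0.0037
clk 16.38 Ft 5.08 Fr 1.63 Fz 2.42 | rad 74.8 ang 1.395 yaw-tangent 0.066 z 0.0787 tilt 0.0023 0.0036
```

```bash
S="python3 -c 'from h import *;sw()'"
python3 -m pendant '[[[0.02,0,0,0,0.15,0.02,2.4]]]' >/dev/null; eval $S
python3 -m pendant '[[[0.02,0,0,0,0.15,0.02,2.4]]]' >/dev/null; eval $S
python3 -m pendant '[[[0.02,0,0,0,0.15,0.02,2.4]]]' >/dev/null; eval $S
```

```text
clk 16.47 Ft 4.89 Fr 2.01 Fz 0.25 | rad 74.8 ang 1.375 yaw-tangent 0.067 z 0.0787 tilt 0.0023 0.0034
clk 16.55 Ft 5.22 Fr 3.00 Fz 1.44 | rad 74.8 ang 1.356 yaw-tangent 0.066 z 0.0787 tilt 0.0022 0.0033
clk 16.63 Ft 5.80 Fr 2.68 Fz 1.37 | rad 74.7 ang 1.336 yaw-tangent 0.066 z 0.0787 tilt 0.0022 0.0032
```

```bash
S="python3 -c 'from h import *;sw()'"
python3 -m pendant '[[[0.02,0,0,0,0.15,0.02,2.4]]]' >/dev/null; eval $S
python3 -m pendant '[[[0.02,0,0,0,0.15,0.02,2.4]]]' >/dev/null; eval $S
python3 -m pendant '[[[0.02,0,0,0,0.15,0.02,2.4]]]' >/dev/null; eval $S
```

```text
clk 16.72 Ft 5.74 Fr 2.59 Fz 1.16 | rad 74.7 ang 1.317 yaw-tangent 0.065 z 0.0787 tilt 0.0022 0.003
clk 16.80 Ft 5.00 Fr 2.34 Fz 1.49 | rad 74.7 ang 1.297 yaw-tangent 0.065 z 0.0787 tilt 0.0022 0.0029
clk 16.88 Ft 6.41 Fr 1.92 Fz 1.09 | rad 74.7 ang 1.277 yaw-tangent 0.065 z 0.0787 tilt 0.0022 0.0028
```

```bash
S="python3 -c 'from h import *;sw()'"
python3 -m pendant '[[[0.02,0,0,0,0.15,0.02,2.4]]]' >/dev/null; eval $S
python3 -m pendant '[[[0.02,0,0,0,0.15,0.02,2.4]]]' >/dev/null; eval $S
python3 -m pendant '[[[0.02,0,0,0,0.15,0.02,2.4]]]' >/dev/null; eval $S
```

```text
clk 16.97 Ft 5.65 Fr 2.70 Fz 0.83 | rad 74.7 ang 1.258 yaw-tangent 0.064 z 0.0787 tilt 0.0021 0.0026
clk 17.05 Ft 6.50 Fr 1.90 Fz 1.61 | rad 74.6 ang 1.239 yaw-tangent 0.063 z 0.0787 tilt 0.0021 0.0025
clk 17.13 Ft 5.40 Fr 2.40 Fz 1.81 | rad 74.6 ang 1.219 yaw-tangent 0.063 z 0.0787 tilt 0.002 0.0024
```

```bash
S="python3 -c 'from h import *;sw()'"
python3 -m pendant '[[[0.02,0,0,0,0.15,0.02,2.4]]]' >/dev/null; eval $S
python3 -m pendant '[[[0.02,0,0,0,0.15,0.02,2.4]]]' >/dev/null; eval $S
python3 -m pendant '[[[0.02,0,0,0,0.15,0.02,2.4]]]' >/dev/null; eval $S
```

```text
clk 17.22 Ft 5.80 Fr 1.69 Fz 1.16 | rad 74.5 ang 1.200 yaw-tangent 0.062 z 0.0787 tilt 0.0018 0.0023
clk 17.30 Ft 6.30 Fr 2.31 Fz 1.55 | rad 74.5 ang 1.181 yaw-tangent 0.061 z 0.0787 tilt 0.0017 0.0022
clk 17.38 Ft 6.26 Fr 2.68 Fz 1.83 | rad 74.5 ang 1.163 yaw-tangent 0.059 z 0.0787 tilt 0.0015 0.0022
```

```bash
S="python3 -c 'from h import *;sw()'"
python3 -m pendant '[[[0.02,0,0,0,0.15,0.02,2.4]]]' >/dev/null; eval $S
python3 -m pendant '[[[0.02,0,0,0,0.15,0.02,2.4]]]' >/dev/null; eval $S
```

```text
clk 17.47 Ft 7.07 Fr 2.14 Fz 2.03 | rad 74.4 ang 1.145 yaw-tangent 0.057 z 0.0787 tilt 0.0012 0.0021
clk 17.55 Ft 6.13 Fr 1.83 Fz 2.99 | rad 74.4 ang 1.128 yaw-tangent 0.054 z 0.0786 tilt 0.0008 0.0021
```

```bash
S="python3 -c 'from h import *;sw()'"
python3 -m pendant '[[[0.02,0,0,0,0.15,0.02,2.4]]]' >/dev/null; eval $S
python3 -m pendant '[[[0.015,0,0,0,0.11,0.01,2.4]]]' >/dev/null; eval $S
```

```text
clk 17.63 Ft 7.22 Fr 1.95 Fz 2.15 | rad 74.3 ang 1.111 yaw-tangent 0.051 z 0.0787 tilt 0.0004 0.0021
clk 17.72 Ft 7.24 Fr 2.87 Fz 2.95 | rad 74.3 ang 1.098 yaw-tangent 0.049 z 0.0786 tilt 0.0001 0.0021
```

```bash
S="python3 -c 'from h import *;sw()'"
python3 -m pendant '[[[0.015,0,0,0,0.11,0.01,2.4]]]' >/dev/null; eval $S
python3 -m pendant '[[[0.015,0,0,0,0.11,0.01,2.4]]]' >/dev/null; eval $S
python3 -m pendant '[[[0.01,0,0,0,0.08,0.01,2.4]]]' >/dev/null; eval $S
```

```text
clk 17.80 Ft 7.89 Fr 2.78 Fz 2.95 | rad 74.2 ang 1.087 yaw-tangent 0.045 z 0.0786 tilt -0.0004 0.0023
clk 17.88 Ft 8.82 Fr 3.16 Fz 4.38 | rad 74.2 ang 1.076 yaw-tangent 0.042 z 0.0786 tilt -0.0008 0.0024
clk 17.97 Ft 9.56 Fr 2.29 Fz 3.73 | rad 74.1 ang 1.067 yaw-tangent 0.041 z 0.0786 tilt -0.001 0.0024
```

```bash
S="python3 -c 'from h import *;sw()'"
for i in 1 2 3 4 5 6; do python3 -m pendant '[[[0,0,0,0,0,0,2.4]]]' >/dev/null; eval $S; done
```

```text
clk 18.05 Ft 6.80 Fr 2.83 Fz 2.70 | rad 74.2 ang 1.065 yaw-tangent 0.044 z 0.0786 tilt -0.0007 0.0023
clk 18.13 Ft 8.07 Fr 3.21 Fz 3.87 | rad 74.2 ang 1.064 yaw-tangent 0.044 z 0.0786 tilt -0.0006 0.0023
clk 18.22 Ft 7.92 Fr 2.00 Fz 3.67 | rad 74.2 ang 1.065 yaw-tangent 0.044 z 0.0786 tilt -0.0006 0.0022
clk 18.30 Ft 7.74 Fr 2.74 Fz 3.34 | rad 74.2 ang 1.064 yaw-tangent 0.045 z 0.0786 tilt -0.0005 0.0022
clk 18.38 Ft 8.06 Fr 2.79 Fz 3.09 | rad 74.2 ang 1.065 yaw-tangent 0.044 z 0.0786 tilt -0.0006 0.0023
clk 18.47 Ft 8.36 Fr 3.68 Fz 3.13 | rad 74.2 ang 1.065 yaw-tangent 0.044 z 0.0786 tilt -0.0006 0.0022
```

```bash
S="python3 -c 'from h import *;sw()'"
python3 -m pendant '[[[0.013,0,0,0,0.1,0.01,2.4]]]' >/dev/null; eval $S
python3 -m pendant '[[[0.013,0,0,0,0.1,0.01,2.4]]]' >/dev/null; eval $S
for i in 1 2 3 4 5 6 7 8; do python3 -m pendant '[[[0,0,0,0,0,0,2.4]]]' >/dev/null; eval $S; done
```

```text
clk 18.55 Ft 8.60 Fr 3.48 Fz 3.99 | rad 74.1 ang 1.058 yaw-tangent 0.038 z 0.0786 tilt -0.0015 0.0025
clk 18.63 Ft 8.11 Fr 3.97 Fz 4.08 | rad 74.0 ang 1.046 yaw-tangent 0.036 z 0.0786 tilt -0.0018 0.0025
clk 18.72 Ft 8.46 Fr 3.84 Fz 3.72 | rad 74.1 ang 1.043 yaw-tangent 0.040 z 0.0786 tilt -0.0014 0.0024
clk 18.80 Ft 8.12 Fr 3.45 Fz 3.78 | rad 74.1 ang 1.043 yaw-tangent 0.040 z 0.0786 tilt -0.0013 0.0024
clk 18.88 Ft 8.14 Fr 3.12 Fz 3.54 | rad 74.1 ang 1.043 yaw-tangent 0.040 z 0.0786 tilt -0.0013 0.0024
clk 18.97 Ft 8.17 Fr 3.52 Fz 3.61 | rad 74.1 ang 1.043 yaw-tangent 0.040 z 0.0786 tilt -0.0013 0.0024
clk 19.05 Ft 7.75 Fr 3.08 Fz 3.87 | rad 74.1 ang 1.043 yaw-tangent 0.040 z 0.0786 tilt -0.0013 0.0024
clk 19.13 Ft 9.09 Fr 3.16 Fz 3.45 | rad 74.1 ang 1.043 yaw-tangent 0.040 z 0.0786 tilt -0.0013 0.0024
clk 19.22 Ft 8.56 Fr 3.75 Fz 4.10 | rad 74.1 ang 1.043 yaw-tangent 0.040 z 0.0786 tilt -0.0012 0.0024
clk 19.30 Ft 8.18 Fr 2.76 Fz 3.48 | rad 74.1 ang 1.043 yaw-tangent 0.040 z 0.0786 tilt -0.0013 0.0023
```

```bash
S="python3 -c 'from h import *;sw()'"
python3 -m pendant '[[[0.015,0,0,0,0.13,0.01,2.4]]]' >/dev/null; eval $S
for i in 1 2 3 4 5 6 7 8; do python3 -m pendant '[[[0,0,0,0,0,0,2.4]]]' >/dev/null; eval $S; done
```

```text
clk 19.38 Ft 10.19 Fr 2.80 Fz 4.92 | rad 74.0 ang 1.034 yaw-tangent 0.034 z 0.0786 tilt -0.0024 0.0026
clk 19.47 Ft 8.90 Fr 2.73 Fz 4.84 | rad 74.1 ang 1.029 yaw-tangent 0.038 z 0.0786 tilt -0.0019 0.0025
clk 19.55 Ft 7.79 Fr 2.59 Fz 3.15 | rad 74.1 ang 1.029 yaw-tangent 0.039 z 0.0786 tilt -0.0018 0.0025
clk 19.63 Ft 8.92 Fr 4.09 Fz 3.21 | rad 74.0 ang 1.029 yaw-tangent 0.039 z 0.0785 tilt -0.0018 0.0026
clk 19.72 Ft 9.10 Fr 3.88 Fz 3.57 | rad 74.1 ang 1.029 yaw-tangent 0.039 z 0.0786 tilt -0.0017 0.0025
clk 19.80 Ft 9.06 Fr 2.78 Fz 3.91 | rad 74.1 ang 1.029 yaw-tangent 0.039 z 0.0786 tilt -0.0017 0.0025
clk 19.88 Ft 9.21 Fr 2.42 Fz 4.21 | rad 74.1 ang 1.029 yaw-tangent 0.039 z 0.0786 tilt -0.0018 0.0025
clk 19.97 Ft 7.98 Fr 2.20 Fz 4.15 | rad 74.1 ang 1.029 yaw-tangent 0.039 z 0.0786 tilt -0.0017 0.0025
clk 20.05 Ft 9.40 Fr 3.60 Fz 4.51 | rad 74.0 ang 1.029 yaw-tangent 0.039 z 0.0786 tilt -0.0017 0.0025
```

```bash
S="python3 -c 'from h import *;sw()'"
python3 -m pendant '[[[0,0,0,0,-0.2,0,2.4],[0,0,0,0,-0.2,0,2.4],[0,0,0,0,-0.2,0,2.6],[0,0,0,0,-0.2,0,2.8],[0,0,0,0,-0.2,0,3.2],[0,0,0,0,0,0,3.6],[0,0,0,0,0,0,4],[0,0,0,0,0,0,4]]]'; eval $S
```

```text
clock: 20.72
tool_pos: [0.5998, -0.0958, 0.0798]
eef_rot: [0.611, 0.357, -0.606, 0.362]
contact_force: [0.1, 0.5, -0.4]
opening: 0.456
clk 20.72 Ft 0.16 Fr -0.47 Fz -0.38 | rad 75.9 ang 1.087 yaw-tangent -0.020 z 0.0798 tilt 0.0093 -0.0027
```

Free of the peg, with no contact force. Next: straight up, then away.

```bash
python3 -m pendant '[[[0,0,0,-0.5,0,0,4],[0,0,0,-1,0,0,4],[0,0,0,-2,0,0,4],[0,0,0,-3,0,0,4],[0,0,0,-4,0,0,4],[0,0,0,-4,0,0,4],[0,0,0,-2,0,0,4],[0,0,0,0,0,0,4]]]'
python3 -m pendant '[[[0,0,0,0,-2,2,4],[0,0,0,0,-2.5,-3,4],[0,0,0,0,-2.5,-3,4],[0,0,0,0,-2.5,-3,4],[0,0,0,0,-2.5,-3,4],[0,0,0,0,-2.5,-3,4],[0,0,0,0,-2,-2,4],[0,0,0,0,0,0,4],[0,0,0,0,0,0,4]]]'
python3 -c "
from h import *
plan()
shot('h');cr('scene_h',205,140,100,75,8,'sh');cr('top_h',270,180,100,75,8,'th')"
```

```text
clock: 21.38
tool_pos: [0.6014, -0.0954, 0.2512]
eef_rot: [0.615, 0.355, -0.603, 0.364]
contact_force: [0.7, -0.3, -0.4]
opening: 0.451
clock: 22.13
tool_pos: [0.525, 0.1175, 0.2435]
eef_rot: [0.61, 0.359, -0.606, 0.363]
contact_force: [1.1, -0.5, 0.2]
opening: 0.454
clk 22.13 pos [0.525  0.1175 0.2435] y [ 0.8778 -0.479   0.0078] F [ 1.0508 -0.5199  0.2301] op 0.454 q [-0.102   0.5767 -0.332   1.8257  0.2634  0.7753 -1.0719]
 turn [ 0.     -0.0022 -0.0078]
```

View pics/sh.png

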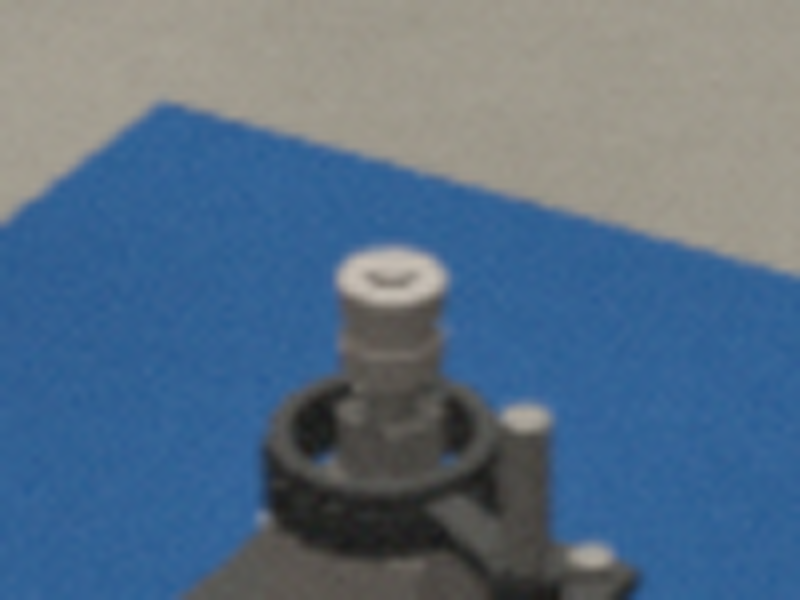

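View pics/top_h.png

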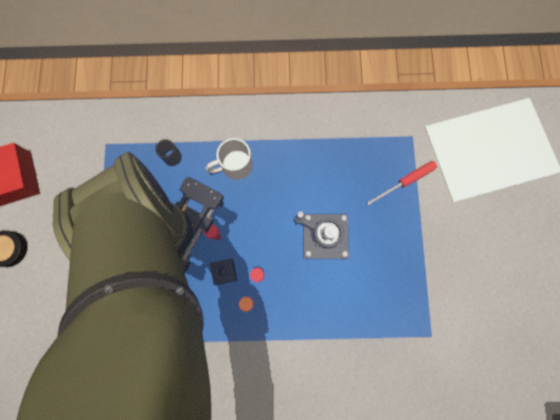

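View pics/scene_h.png

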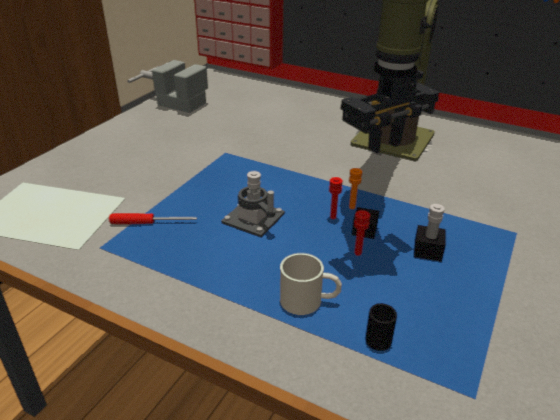

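View pics/th.png

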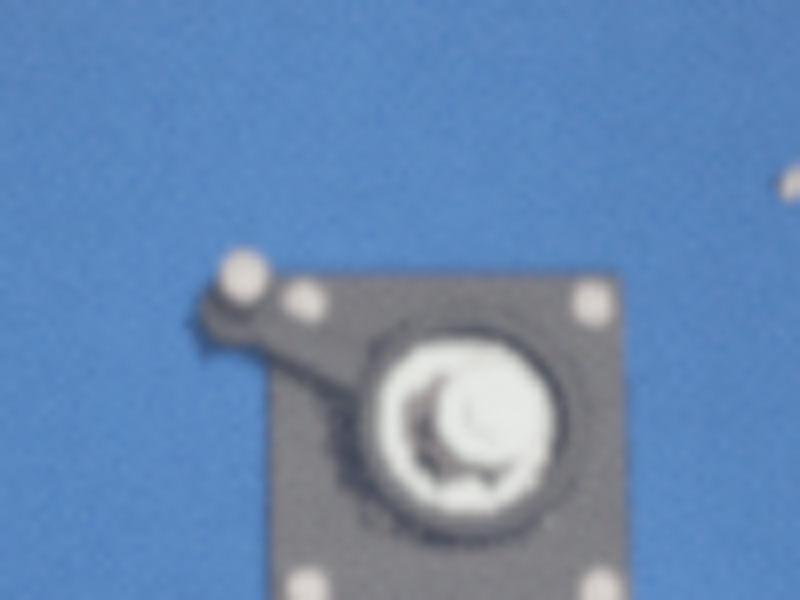

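```bash
python3 -c "
from h import *
p,e=tri(crop(391,278,205,140,8),crop(490,415,270,180,8)); print('head top',p,e)
p2,e2=tri(crop(525,418,205,140,8),crop(243,275,270,180,8)); print('peg',p2,e2)
d=p2[:2]-[.5626,-.1611]; a=np.arctan2(.0575,-.0464); print('swept',a-np.arctan2(d[1],d[0]))
from plant import r; s=r.get_state(); print(s['clock'],s['contact_force'],np.abs(s['qd']).max())
print('handing in', r.finish_job())"
```

```text
head top [ 0.5581 -0.1614  0.1183] 4.3858716944655966e-05
peg [ 0.5991 -0.0957  0.115 ] 0.00019353157308899479
swept 1.187771071916822
22.2333 [ 0.3136 -0.0276 -0.4318] 0.02441077343083473
the job is handed in; nothing more can be done
handing in None
```

The thin-shanked shaft is clamped upright in the collet and the job was handed in at 22.2 s. No verdict came back.

**Insertion:** I took the shaft from the smaller stand and lowered it into the collet without contact. The ejector slid down under about 8 N and stopped hard after about 9 mm of travel. The reading there was 22 N, or about 24 N with the shaft's weight added, against the 40 N limit.

**Tightening:** I swept the peg clockwise by about 1.2 rad. The free push at the peg averaged 5.3–5.4 N. I stopped when the push at rest averaged 8.8 N, a rise of about 3.4 N inside the 3–4 N target. Single force readings scattered by about 0.6 N, and one during the last nudge read 10.2 N, so the stop rests on averages.

**Last checks:**
- **Height:** the head top came out at 118 mm; 120–123 mm is expected when home. The cameras read about 1–4 mm low on most other known heights too, so this agrees with the hard stop.
- **Sideways position:** the head came out about 4.5 mm off the camera estimate of the bore axis, towards the robot. The same view shows it upright, and the foot is held in the guide hole with only 3.3 mm of play. I put the offset down to camera error and a slight lean, but did not resolve it.
- **Bystanders:** the mug, air can and screwdriver look unmoved in both final pictures. The other shaft also looks unmoved, though the arm hid it in the top view.
- **Robot:** clear of everything, with the force reading near zero.

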